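# Lever up a leaning roller mixer and shim it level

### The arm

A 7-joint arm with a two-finger parallel gripper is mounted at the origin on the work surface. World frame = base frame: x ahead of the robot, y to its left, z up, the work surface at z = 0. Lengths are in m, angles in rad, forces in N, time in s.
With the tool pointing down it reaches from about 0.35 to 0.9 m from the base axis. Payload 8.1 kg.
Tool frame: the origin (TCP) lies midway between the tips of the shut fingers; the grasp point (between the pads) lies behind it (arm.tcp_to_grasp is the z of the grasp point in the tool frame, in m); z points along the fingers, y is the line along which they close (so a half turn about z gives the same grasp; the last joint's range is limited). The gripper opens to 92 mm and grips with 3 to 60 N. Pads are 19 mm wide; open, the fingers measure 130 mm over their backs; the gripper's body (75 mm by 190 mm) begins 47 mm behind the grasp point.
Start: joints at [-1.246, 0.434, 0.025, 1.573, -0.012, 1.134, -0.075], TCP at [0.259, 0.569, 0.195] pointing down, gripper open.
Joint ranges: [-2.62, 2.62], [-0.44, 2.09], [-1.27, 1.32], [0.08, 2.57], [-1.32, 4.46], [0.12, 2], [-2.74, 2.74]. Speed limits (rad/s): [2.22, 2.22, 3.01, 3.01, 3.14, 3.14, 3.14].

### API

Orientations are given as a rotation vector (axis times angle).
In Python, from cell import readout, vision, arm gives the robot as it stands.
- The arm moves only by the tool carry_out, never from a script. Its argument "increments" is one flat list of numbers, 6 for each row, row after row: the shift along the world's x, y, z in mm, then the turn, a rotation vector about the world's x, y, z in rad. In form: [tx, ty, tz, wx, wy, wz, tx, ty, tz, wx, wy, wz, ...]. A call has 1 to 20 rows; each row shifts and turns the commanded pose from where the row before left it; what a row does not reach is not made up. A row lasts 1/8 s, in which the tool goes at most 62.5 mm and 10.7 degrees, less where a joint would pass 70% of its speed; a pose out of reach is approached as far as the arm can. A call with a gripper value outside its range is refused whole. "grip" is the closure, from 0 (fully open) to 1 (shut), set as the call begins (left out, the last holds). The fingers move at their own pace and stop on an object; "newtons" is the grip in N (left out, the last holds). Time passes only in rows, so rows that do not move let the fingers close. It gives the time, the measured TCP pose, the force, the opening and the grip force at its end, in the units of the state.
- readout.observe(): the state, without advancing time (a new reading comes with each control period).
- vision.get_image(name): name is "scene" or "side" or "wrist"; returns the picture (400x640x3 uint8, red, green, blue); there is no depth.
- vision.calibration(name): a dict with "fov_y" (degrees; the focal length in pixels is half the picture's height over the tangent of half this angle, whatever the lens; pixels are square), "cx", "cy" (the principal point, pixels), "pose" (4x4, takes a point from camera to world coordinates). Camera axes: x right, y up, looking along -z (the intrinsics and any distortion apply to the point x, -y, -z); pixel columns grow to the right and rows downward; lengths in m; the calibration is good to about 2 mm. A picture is of the moment at which its call begins: read the wrist's pose just before it. calibration takes no time and is no camera call; for the wrist camera it gives the pose at the moment of the call.
- arm.sign_off(): hands the job in; it is judged then, once.
The state is a dict: "clock": time; "joints": joint angles; "dq": joint speeds; "joint_efforts": joint torques, N m; "position": TCP position; "ee_rot": TCP orientation; "force": force on the tool from outside, world axes, zero at the start; "ft_torque": the same for the moment, N m; "width": opening from 0.0 (shut) to 1.0 (fully open); "gripper_force": force on a finger pad.
Only numpy, scipy, OpenCV 4.12 (cv2) and the standard library are available. Lean on these libraries where they do the work, as an engineer would, in place of code of your own. Each camera call takes 0.05 s, during which the arm holds its last target. There are 200 camera calls.

### The job

The blood-tube mixer leans forward because its front feet are gone. Lay the pry bar across the fulcrum ridge with its tip in the notch under the mixer's front and let go of it; then take it again further back on its black handle, lever the front up and swing the handle sideways under the lip of the keeper hook so that it stays up by itself. Push the shim nose first, flat on the counter, right under the raised front rail and past it, just right of the notch (seen from the robot), let go of it there, then swing the bar back out from under the keeper so that the mixer comes down on the shim and stands level; leave the bar lying over the fulcrum, and do not shove the mixer out of its place or disturb the tube rack and the bowl.

Things in the scene. Friction and masses are not known exactly. Their poses are not given: they have to be found in the camera images.
- mixer: Roller mixer: white case 200 deep x 300 wide x 110 mm high, 2.6 kg, loose. Origin on the counter under its front face, at the middle of the pry notch; x into the mixer (away from the robot), y to the left along the front, z up at the start. The case spans y -195 to +105 mm. About 11 N lifts its front edge.
- mixer_notch (a point): Same origin and axes as the mixer. A grey rail, 20 mm deep, 18 mm high, along the bottom of the front stands on the counter; the notch is the gap in it from y = -35 to +35 mm, its ceiling (the case's underside) 18 mm above the counter. At the back two rubber feet, 171 to 199 mm behind the front, reach 12 mm lower than the rail.
- mixer_case (a point): Middle of the mixer case's top; its z axis is the case's own upright: it leans forward by 0.07 rad at the start and is vertical when the rail is raised by 12 mm.
- jig: Jig fixed to the counter: fulcrum ridge and keeper hook, dark steel. Origin on the counter under the ridge's middle, 45 mm in front of the mixer_notch point; x towards the mixer, y left along the ridge, z up. The ridge stands on a block 30 x 80 mm, 13.5 mm high.
- fulcrum (a point): Middle of the top line of the fulcrum ridge: round-topped (radius 6 mm), 80 mm long, top 20 mm above the counter, parallel to the mixer's front. Axes as the jig.
- keeper (a point): Middle of the underside of the keeper's lip, 128 mm from the ridge towards the robot; axes as the jig. Lip 18 mm wide along x, 12 mm thick, underside 30.5 mm above the counter. In jig y its free edge is at +14 mm and its post fills +40 to +52 mm; it is open to the right. A handle under it keeps the mixer's rail raised by about 17 mm.
- bar_center (a point): Centre of the pry bar: straight steel bar 200 long, 20 wide, 12 mm thick, 0.3 kg, loose, lying flat. This point is half-way along, 6 mm above its underside. x along the bar to the chisel tip, z out of its top. Handle x = -100 to -30 mm: black, 22 wide, 16 mm thick, same underside. From x = +52 mm to the tip it is 24 wide and the underside slopes up; tip 5 mm thick.
- prybar: The pry bar; origin on its underside half-way along, axes as bar_center. Laid with the ridge under x = +40 mm its tip is 15 mm inside the notch; let go, it rests by its own weight with the handle end raised (bar at about 17 degrees), its top against the notch's ceiling. Dip it about 23 degrees to enter the notch freely. Under the keeper's lip it is about level.
- bar_tip (a point): Middle of the chisel tip's end (x = +100 mm of the bar), axes as bar_center.
- bar_handle (a point): Middle of the bar's handle, 12 mm from its free end (x = -88 mm of the bar), half-way up the handle, axes as bar_center.
- shim_rib (a point): Centre of the upright grip rib of the shim. Shim: grey plastic plate 140 x 40 x 12 mm, 0.12 kg, loose, lying flat; the rib, 50 long, 14 wide, 30 mm high, stands on it near one end, its centre 27 mm above the plate's underside. x along the plate to its nose, 115 mm ahead of this point; z up.
- shim_nose (a point): Middle of the end face of the shim's nose, the end far from the rib, half-way up the plate; axes as shim_rib.
- shim: The shim; origin at the middle of the plate's underside; axes as shim_rib.
- rack: Bystander: white tube rack 100 x 200 x 50 mm, origin at the middle of its underside.
- bowl: Bystander: steel bowl 130 mm wide, 50 mm high, origin at the middle of its underside.
There are look-alikes about, which are no part of the job. Of the things like the prybar, leave any that is white; of the rest the smaller one is meant.

How it is judged:
By the outcome, as a careful person would: the job done as asked, in the order asked, and still so for the second after the job is handed in, with the robot touching nothing.
It also fails if it takes over 72 s, if anything falls off the work surface, if the arm or the gripper's body presses on something with over 40 N, if the wrist force passes 120 N, or if a joint passes its speed limit or range.

## Working session

There is one attempt and no reset: what is moved stays moved. The work goes in short steps, Python scripts to look and compute and a tool call to move; the robot and the scene stay as the last step left them, time stands still between calls to the robot, and variables do not carry over. Pictures are saved under pics/ and viewed, at most 10 in all, crops included, and the job is handed in when it is done.

Besides the shell and the picture viewer there is one more tool, called in YAML: its name, and indented under it one key for each argument. carry_out: Moves the arm, as the interface text tells. Its arguments: {"type":"object","properties":{"increments":{"type":"array","items":{"type":"number"}},"grip":{"type":"number"},"newtons":{"type":"number"}},"required":["increments"]}

```bash
ls; mkdir -p pics
python3 - <<'E'
from cell import readout, vision, arm
import cv2,numpy as np
s=readout.observe();print(s['clock'],s['position'],s['ee_rot'],arm.tcp_to_grasp)
for n in ('scene','side'):
    c=vision.calibration(n);print(n,c)
    cv2.imwrite(f'pics/{n}0.png',vision.get_image(n)[:,:,::-1])
print(vision.calibration('wrist'))
E
```

```text
pics
0.0 [0.25908287 0.5681649  0.19388429] [-6.66899575e-01 -3.06976096e+00  2.35932256e-03] -0.0188
scene {'fov_y': 57.29735413934297, 'cx': 320.5033012603866, 'cy': 205.0905542257465, 'pose': array([[ 0.35214039, -0.70614749,  0.61429054,  1.3268673 ],
       [ 0.93590248,  0.25925299, -0.2384836 , -0.30333641],
       [ 0.00914794,  0.65889575,  0.75217864,  1.05130816],
       [ 0.        ,  0.        ,  0.        ,  1.        ]])}
side {'fov_y': 56.61761210832838, 'cx': 318.5786537876675, 'cy': 204.52491794938211, 'pose': array([[ 0.98516663,  0.13003526, -0.11197113,  0.39754592],
       [-0.17065751,  0.67412742, -0.71862941, -0.91389558],
       [-0.01796436,  0.72707843,  0.68631934,  0.97889613],
       [ 0.        ,  0.        ,  0.        ,  1.        ]])}
{'fov_y': 70.22442014601803, 'cx': 319.06685511040274, 'cy': 200.78214518017754, 'pose': array([[ 0.41552962, -0.87033683, -0.26428952,  0.188241  ],
       [ 0.9095752 ,  0.39669167,  0.1237282 ,  0.60056489],
       [-0.00284376, -0.29180392,  0.95647393,  0.38352154],
       [ 0.        ,  0.        ,  0.        ,  1.        ]])}
```

View pics/scene0.png

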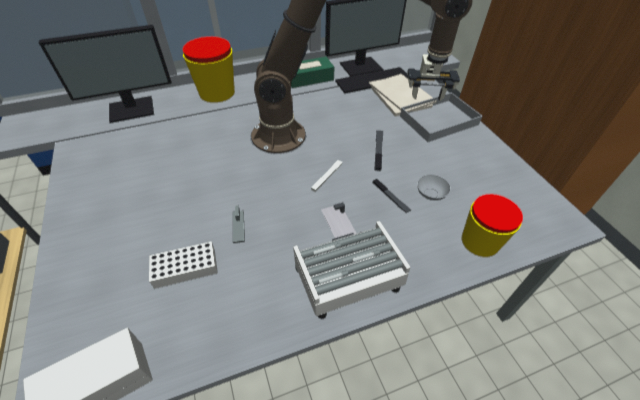

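View pics/side0.png

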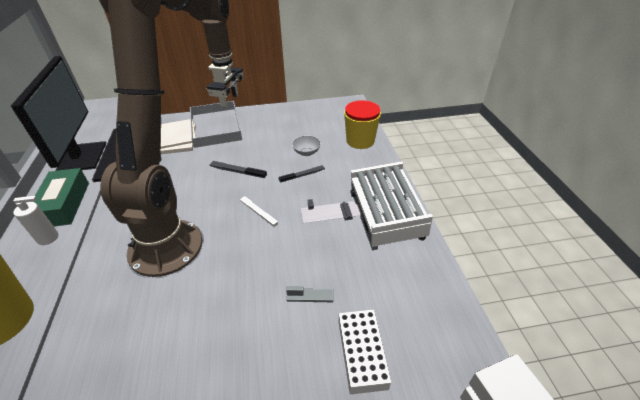

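Bar candidates: white at scene (327,175), dark at (379,150), and dark at (391,195). I'll leave the white one and measure the two dark ones to see which is smaller.

```bash
cat > h.py <<'E'
from cell import readout, vision, arm
import cv2,numpy as np
from scipy.spatial.transform import Rotation as R
def ray(n,uv,c=None):
    c=c or vision.calibration(n);f=200/np.tan(np.radians(c['fov_y']/2))
    uv=np.atleast_2d(np.asarray(uv,float))
    d=np.c_[(uv[:,0]-c['cx'])/f,-(uv[:,1]-c['cy'])/f,-np.ones(len(uv))]@c['pose'][:3,:3].T
    return c['pose'][:3,3],d
def onz(n,uv,z,c=None):
    o,d=ray(n,uv,c);return o+d*((z-o[2])/d[:,2])[:,None]
def two(uv1,uv2,n1='scene',n2='side'):
    o1,d1=ray(n1,uv1);o2,d2=ray(n2,uv2);d1=d1[0];d2=d2[0]
    t=np.linalg.lstsq(np.c_[d1,-d2],o2-o1,rcond=None)[0]
    a,b=o1+t[0]*d1,o2+t[1]*d2
    return (a+b)/2,np.linalg.norm(a-b)
def proj(n,P,c=None):
    c=c or vision.calibration(n);f=200/np.tan(np.radians(c['fov_y']/2))
    p=(np.atleast_2d(P)-c['pose'][:3,3])@c['pose'][:3,:3]
    return np.c_[c['cx']-f*p[:,0]/p[:,2],c['cy']+f*p[:,1]/p[:,2]]
E
python3 - <<'E'
from h import *
for n,rois in (('scene',{'A':(365,125,392,175),'B':(365,172,420,218),'shim':(225,200,250,245)}),('side',{'A':(203,155,272,182),'B':(272,160,330,185),'shim':(280,282,340,306)})):
    im=cv2.imread(f'pics/{n}0.png');g=cv2.cvtColor(im,cv2.COLOR_BGR2GRAY)
    for k,(a,b,c,d) in rois.items():
        s=g[b:d,a:c].astype(int);bg=np.median(s)
        m=(s<bg-25).astype('uint8');
        N,l,st,_=cv2.connectedComponentsWithStats(m);i=1+np.argmax(st[1:,4]);ys,xs=np.where(l==i)
        P=onz(n,np.c_[xs+a,ys+b],0.008)[:,:2]
        r=cv2.minAreaRect((P*1000).astype(np.float32));print(n,k,r,st[i,4])
a=cv2.imread('pics/scene0.png')[120:300,280:460];b=cv2.imread('pics/side0.png')[140:250,195:445]
cv2.imwrite('pics/c1.png',cv2.resize(a,None,fx=3.3,fy=3.3,interpolation=cv2.INTER_CUBIC));cv2.imwrite('pics/c2.png',cv2.resize(b,None,fx=3.2,fy=3.2,interpolation=cv2.INTER_CUBIC))
E
```

```text
scene A ((257.794677734375, 379.9548034667969), (32.97100067138672, 278.8912048339844), 62.21538162231445) 294
scene B ((519.3517456054688, 300.53778076171875), (206.46897888183594, 34.34943771362305), 13.782196044921875) 323
scene shim ((409.9446716308594, -277.8296813964844), (17.85715103149414, 68.69677734375), 81.53406524658203) 48
side A ((254.4091033935547, 387.8272705078125), (53.975738525390625, 270.7055969238281), 62.51932907104492) 446
side B ((518.227783203125, 305.66436767578125), (205.38333129882812, 42.34914016723633), 12.980950355529785) 291
side shim ((457.5554504394531, -304.94757080078125), (8.45386791229248, 140.88772583007812), 77.96039581298828) 120
```

View pics/c1.png

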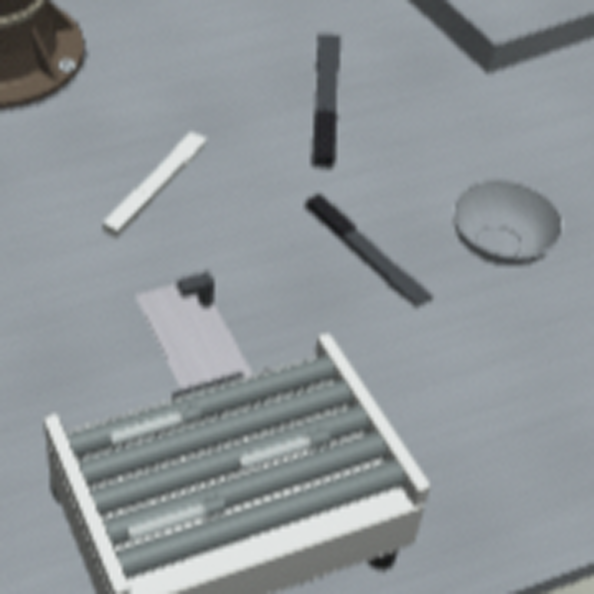

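View pics/c2.png

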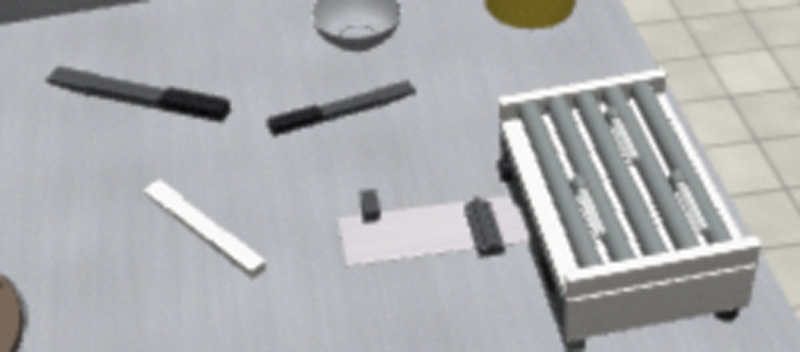

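Crops: the dark bar with its handle end at scene (374,181) and tip at (409,211) measures 206 mm, against about 275 mm for the one at (379,150). So that smaller one, B, is meant. The ridge is at side (347,210) and the keeper at (311,204). Next I'll bring the wrist camera over for a precise view.

Run:
```python
from h import *
print('ridge',onz('side',[[346.6,210],[311,204]],0.02), onz('scene',[[343,238],[340,207]],0.02))
print('shim',onz('side',[[287,292],[334,296],[335,301]],0.012),onz('scene',[[238,240],[237,207]],0.012))
```

```text
ridge [[0.65072899 0.04144954 0.02      ]
 [0.52641161 0.09839793 0.02      ]] [[0.65382064 0.04349603 0.02      ]
 [0.51854992 0.08859653 0.02      ]]
shim [[ 0.39477846 -0.26522738  0.012     ]
 [ 0.53244892 -0.30501615  0.012     ]
 [ 0.53192951 -0.32238163  0.012     ]] [[ 0.53020162 -0.2997229   0.012     ]
 [ 0.37914771 -0.27089104  0.012     ]]
```

carry_out:
  increments: [30, -60, 20, 0, 0, 0.13, 40, -60, 20, 0, 0, 0.13, 40, -60, 20, 0, 0, 0.13, 40, -60, 20, 0, 0, 0.13, 30, -60, 0, 0, 0, 0.07, 0, -50, 0, 0, 0, 0, 0, 0, 0, 0, 0, 0, 0, 0, 0, 0, 0, 0]
  grip: 0

```text
clock: 1.1
position: [0.414, 0.2595, 0.2626]
ee_rot: [0.255, -3.131, -0.001]
force: [0.1, 0.4, 0.1]
width: 1.0
gripper_force: 0.0
```

Run:
```python
from h import *
import pickle
c=vision.calibration('wrist');im=vision.get_image('wrist')[:,:,::-1]
cv2.imwrite('pics/w1.png',im);pickle.dump(c,open('w1.pkl','wb'));print(c['pose'][:3,3],readout.observe()['dq'].round(3).max())
```

```text
[0.33698825 0.24607987 0.45221012] 0.008
```

View pics/w1.png

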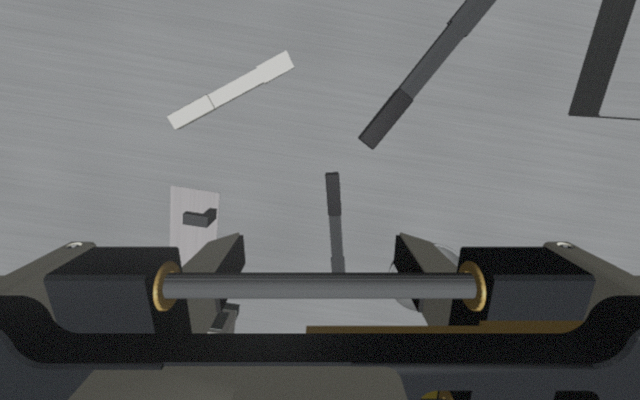

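The wrist view shows bar B with its handle end at (333,173) and the keeper at (200,217). I'll view the jig from further forward.

carry_out:
  increments: [28, -25, 2, 0, 0, -0.04, 28, -25, 2, 0, 0, -0.04, 28, -25, 2, 0, 0, -0.04, 28, -25, 2, 0, 0, -0.04, 28, -25, 2, 0, 0, -0.04, 28, -25, 2, 0, 0, -0.04, 28, -25, 2, 0, 0, -0.04, 28, -25, 2, 0, 0, -0.02, 0, 0, 0, 0, 0, 0, 0, 0, 0, 0, 0, 0]

```text
clock: 2.4
position: [0.638, 0.0609, 0.2779]
ee_rot: [-0.213, -3.133, -0.001]
force: [-0.9, -0.1, 0.0]
width: 1.001
gripper_force: 0.0
```

Run:
```python
from h import *
import pickle
c=vision.calibration('wrist');im=vision.get_image('wrist')[:,:,::-1]
cv2.imwrite('pics/w2.png',im);pickle.dump(c,open('w2.pkl','wb'));print(c['pose'][:3,3],np.abs(readout.observe()['dq']).max())
# bar handle in w1
im=cv2.imread('pics/w1.png');c=pickle.load(open('w1.pkl','rb'))
g=cv2.cvtColor(im,cv2.COLOR_BGR2GRAY);m=(g[160:262,300:370]<95).astype('uint8')
N,l,st,_=cv2.connectedComponentsWithStats(m);i=1+np.argmax(st[1:,4]);ys,xs=np.where(l==i)
for r in (174,180,195,210,220,240,255):
    x=xs[ys==r-160]+300
    if len(x):print(r,x.min(),x.max(),onz('wrist',[[x.min()-.5,r],[x.max()+.5,r]],.016 if r<213 else .012,c)[:,:2].round(4).tolist())
print(ys.min()+160, g[168:180,333])
```

```text
[0.56090012 0.07084001 0.46756678] 0.00935732373785525
174 325 338 [[0.4235, 0.2682], [0.4199, 0.2898]]
180 326 338 [[0.4326, 0.2714], [0.4293, 0.2915]]
195 327 339 [[0.4565, 0.277], [0.4531, 0.2975]]
210 328 340 [[0.4811, 0.2829], [0.4777, 0.3036]]
220 330 340 [[0.499, 0.2894], [0.4961, 0.3074]]
240 331 341 [[0.5342, 0.2973], [0.5312, 0.3156]]
255 332 342 [[0.5616, 0.3038], [0.5586, 0.3225]]
172 [146 146 146 131  87  47  59  68  68  71  68  69]
```

View pics/w2.png

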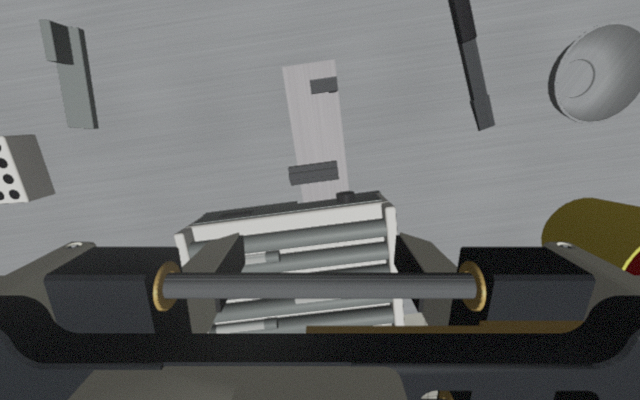

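Run:
```python
from h import *
im=cv2.imread('pics/w2.png')
a=cv2.resize(im[50:210,270:360],None,fx=3.7,fy=3.7,interpolation=cv2.INTER_CUBIC)
b=cv2.resize(im[10:140,30:110],None,fx=4.5,fy=4.5,interpolation=cv2.INTER_CUBIC)[:592]
o=np.zeros((592,a.shape[1]+b.shape[1],3),'uint8');o[:a.shape[0],:a.shape[1]]=a;o[:b.shape[0],a.shape[1]:]=b
print(a.shape,b.shape);cv2.imwrite('pics/c3.png',o)
```

```text
(592, 333, 3) (585, 360, 3)
```

View pics/c3.png

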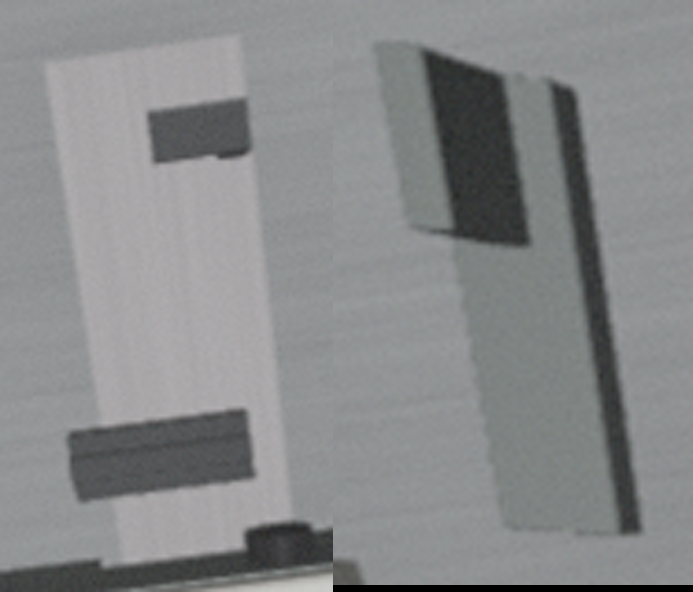

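Run:
```python
from h import *
import pickle
c=pickle.load(open('w2.pkl','rb'))
J=lambda u:np.c_[270+(np.array(u)[:,0]+.5)/3.7-.5,50+(np.array(u)[:,1]+.5)/3.7-.5]
S=lambda u:np.c_[30+(np.array(u)[:,0]-333+.5)/4.5-.5,10+(np.array(u)[:,1]+.5)/4.5-.5]
p=lambda n,a:print(n,(a[:,:2]*1000).round(1).tolist())
B=onz('wrist',J([(68,433),(246,410),(255,478),(80,500)]),.0135,c);p('block',B)
print('c',B.mean(0),'yaw x',np.degrees(np.arctan2(*(B[1]-B[0]+B[2]-B[3])[[1,0]]))-90,[np.linalg.norm(B[i]-B[(i+1)%4]) for i in range(4)])
p('crest',onz('wrist',J([(75,457),(246,430)]),.02,c))
K=onz('wrist',J([(148,112),(246,98),(250,150),(154,162)]),.0425,c);p('keeper',K);print(K.mean(0))
p('pink',onz('wrist',J([(45,62),(240,36),(290,515),(118,560)]),0,c))
p('notch',onz('wrist',J([(103,563),(247,555)]),.01,c))
P=onz('wrist',S([(410,225),(453,240),(508,525),(620,532),(550,80)]),.012,c);p('shim plate',P)
p('rib top',onz('wrist',S([(375,42),(424,47),(455,235),(410,225)]),.042,c))
p('shim base',onz('wrist',S([(640,532),(578,92)]),0,c))
# bar tip in w2
im=cv2.imread('pics/w2.png');g=cv2.cvtColor(im,cv2.COLOR_BGR2GRAY);m=(g[0:140,440:505]<100).astype('uint8')
N,l,st,_=cv2.connectedComponentsWithStats(m);i=1+np.argmax(st[1:,4]);ys,xs=np.where(l==i)
for r in (20,35,45,60,75,90,110,120,125):
    x=xs[ys==r]+440;print(r,x.min(),x.max(),(onz('wrist',[[x.min()-.5,r],[x.max()+.5,r]],.012,c)[:,:2]*1000).round(1).tolist())
r=ys.max();print('last',r,xs[ys==r]+440,onz('wrist',[[(xs[ys==r]+440).mean(),r]],.01,c))
# scene/side bar
```

```text
block [[633.5, 9.9], [634.1, 87.8], [664.4, 88.1], [663.8, 10.1]]
c [0.6489407 0.0489748 0.0135   ] yaw x -0.4270698151700003 [np.float64(0.0779112087010981), np.float64(0.03034039843516785), np.float64(0.0780160143993293), np.float64(0.030263692436538717)]
crest [[643.2, 12.0], [641.5, 86.5]]
keeper [[513.6, 63.6], [513.8, 100.5], [531.9, 99.8], [531.2, 63.3]]
[0.52261834 0.08182114 0.0425    ]
pink [[484.5, 24.2], [485.8, 103.8], [686.9, 102.5], [697.5, 21.1]]
notch [[695.0, 15.2], [700.1, 80.5]]
shim plate [[431.1, -312.3], [437.2, -300.2], [525.2, -317.4], [532.7, -279.9], [397.6, -251.6]]
rib top [[392.1, -277.2], [395.2, -263.6], [444.1, -274.7], [439.6, -287.0]]
shim base [[532.9, -282.1], [397.8, -252.4]]
20 453 473 [[460.4, 272.9], [464.5, 302.1]]
35 456 476 [[479.9, 277.1], [483.9, 306.7]]
45 458 476 [[493.1, 280.0], [496.8, 307.0]]
60 462 479 [[513.7, 285.8], [517.2, 311.8]]
75 465 482 [[534.6, 290.4], [538.2, 316.7]]
90 468 485 [[556.1, 295.1], [559.8, 321.7]]
110 472 491 [[585.8, 301.5], [589.9, 331.7]]
120 475 493 [[601.2, 306.3], [605.2, 335.3]]
125 477 493 [[609.2, 309.6], [612.7, 335.6]]
last 130 [478 479 480] [[0.61756789 0.31464162 0.01      ]]
```

The crop shows the jig block corners at crop (68,433) to (255,478), the keeper lip at (148,112) to (250,150), and the shim with its rib at the robot end. Worked out in world coordinates:
- **Jig:** origin about (0.649, 0.049), yaw about 0.
- **Bar:** centre about (0.5165, 0.302), yaw 13.7°.

Now I'll pick the bar at x = -20.

carry_out:
  increments: [-17.6, 29.6, -20, 0, 0, 0.047, -17.6, 29.6, -20, 0, 0, 0.047, -17.6, 29.6, -20, 0, 0, 0.047, -17.6, 29.6, -20, 0, 0, 0.047, -17.6, 29.6, -20, 0, 0, 0.047, -17.6, 29.6, -20, 0, 0, 0.047, -17.6, 29.6, -20, 0, 0, 0.047, -17.6, 29.6, -20, 0, 0, 0.047, 0, 0, -20, 0, 0, 0, 0, 0, -20, 0, 0, 0, 0, 0, 0, 0, 0, 0, 0, 0, 0, 0, 0, 0]
  grip: 0.3

```text
clock: 3.95
position: [0.4974, 0.2965, 0.0795]
ee_rot: [-0.375, 3.118, 0.001]
force: [0.4, 0.7, -1.1]
width: 0.7
gripper_force: 0.0
```

Run:
```python
from h import *
s=readout.observe();print(s['position']*1000,R.from_rotvec(s['ee_rot']).as_matrix().round(3),s['joints'].round(2))
```

```text
[497.35478591 296.47495173  79.47277414] [[-0.972 -0.237  0.001]
 [-0.237  0.972  0.001]
 [-0.001  0.001 -1.   ]] [-0.68  0.48  0.07  1.82 -0.04  0.84  1.22]
```

carry_out:
  increments: [0, 0, -25, 0, 0, 0, 0, 0, -25, 0, 0, 0, 0, 1, -20, 0, 0, 0, 0, 0, -7, 0, 0, 0, 0, 0, 0, 0, 0, 0]

```text
clock: 4.58
position: [0.4977, 0.2969, 0.0021]
ee_rot: [-0.373, 3.119, 0.001]
force: [0.5, 0.5, 1.0]
width: 0.699
gripper_force: 0.0
```

carry_out:
  increments: [0, 0, 0, 0, 0, 0, 0, 0, 0, 0, 0, 0, 0, 0, 0, 0, 0, 0, 0, 0, 0, 0, 0, 0, 0, 0, 0, 0, 0, 0]
  grip: 1
  newtons: 50

```text
clock: 5.2
position: [0.4975, 0.2967, 0.0016]
ee_rot: [-0.373, 3.119, 0.0]
force: [-0.2, -0.4, 0.9]
width: 0.206
gripper_force: 0.0
```

carry_out:
  increments: [0, 0, 0, 0, 0, 0, 0, 0, 25, 0, 0, 0, 0, 0, 35, 0, 0, 0, 0, 0, 35, 0, 0, -0.05, 0, -15, 10, 0, 0, -0.05, 9, -34, 5, 0, 0, -0.05, 9, -34, 5, 0, 0, -0.05, 9, -34, 5, 0, 0.08, 0, 9, -34, 5, 0, 0.08, 0, 9, -34, 0, 0, 0.08, 0, 9, -34, 0, 0, 0.08, 0, 9, -34, 0, 0, 0.08, 0, 0, 0, 0, 0, 0, 0, 0, 0, 0, 0, 0, 0]

```text
clock: 6.95
position: [0.5598, 0.0436, 0.1257]
ee_rot: [0.051, -2.74, -0.011]
force: [-0.4, 0.4, 0.5]
width: 0.006
gripper_force: 0.0
```

Run:
```python
from h import *
s=readout.observe();print(s['position']*1000,R.from_rotvec(s['ee_rot']).as_matrix().round(3),s['width'],s['gripper_force'],s['force'])
for n in('side','scene'): cv2.imwrite(f'pics/{n}1.png',vision.get_image(n)[:,:,::-1])
a=cv2.imread('pics/side1.png')[110:260,260:440];cv2.imwrite('pics/c4.png',cv2.resize(a,None,fx=3.9,fy=3.9,interpolation=cv2.INTER_CUBIC))
```

```text
[559.81266294  43.64819742 125.72734078] [[-0.92  -0.034 -0.391]
 [-0.037  0.999  0.001]
 [ 0.39   0.015 -0.921]] 0.006197898572782572 0.0 [-0.37485985  0.38799034  0.48604681]
```

View pics/c4.png

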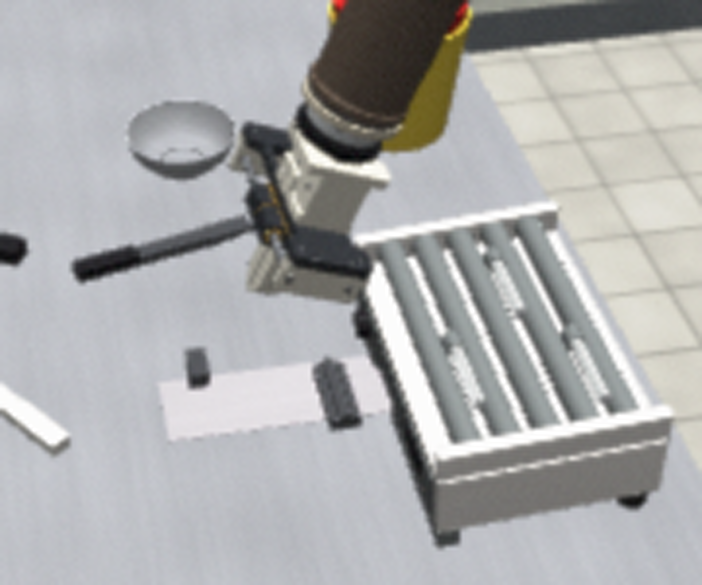

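The crop shows the gripper empty and the bar still on the counter. I'll check whether the bar shifted.

Run:
```python
from h import *
for k in '01':
  for n,(a,b,c,d) in (('scene',(365,172,420,218)),('side',(272,160,330,185))):
    g=cv2.cvtColor(cv2.imread(f'pics/{n}{k}.png'),cv2.COLOR_BGR2GRAY)
    s=g[b:d,a:c].astype(int);bg=np.median(s);m=(s<bg-25).astype('uint8')
    N,l,st,_=cv2.connectedComponentsWithStats(m);i=1+np.argmax(st[1:,4]);ys,xs=np.where(l==i)
    P=onz(n,np.c_[xs+a,ys+b],0.008)[:,:2];print(k,n,cv2.minAreaRect((P*1000).astype(np.float32)),xs.min()+a,xs.max()+a,ys.min()+b,ys.max()+b)
```

```text
0 scene ((519.3517456054688, 300.53778076171875), (206.46897888183594, 34.34943771362305), 13.782196044921875) 372 410 179 212
0 side ((518.227783203125, 305.66436767578125), (205.38333129882812, 42.34914016723633), 12.980950355529785) 278 324 165 182
1 scene ((498.1239013671875, 272.0600280761719), (256.59027099609375, 78.59310913085938), 13.271224021911621) 365 410 172 212
1 side ((529.65087890625, 313.5555114746094), (162.0304412841797, 211.44015502929688), 79.0033187866211) 278 329 160 184
```

The bar hasn't moved. The fingers were probably lifted before the grip force built up. I'll retry on the thicker handle (x = -40) and wait longer.

carry_out:
  increments: [-10, 31, 0, 0, -0.08, 0, -10, 31, 0, 0, -0.08, 0, -10, 31, 0, 0, -0.08, 0, -10, 31, 0, 0, -0.08, 0, -10, 31, 0, 0, -0.08, 0.05, -10, 31, 0, 0, 0, 0.05, -10, 31, -5, 0, 0, 0.05, -12, 32, -30, 0, 0, 0.05, 0, 0, -30, 0, 0, 0, 0, 0, -30, 0, 0, 0, 0, 0, -20, 0, 0, 0, 0, 0, -9, 0, 0, 0, 0, 0, 0, 0, 0, 0]
  grip: 0.5

```text
clock: 8.68
position: [0.4779, 0.293, 0.0028]
ee_rot: [0.375, -3.119, 0.003]
force: [0.0, -0.1, -0.0]
width: 0.501
gripper_force: 0.0
```

carry_out:
  increments: [0, 0, 0, 0, 0, 0, 0, 0, 0, 0, 0, 0, 0, 0, 0, 0, 0, 0, 0, 0, 0, 0, 0, 0, 0, 0, 0, 0, 0, 0, 0, 0, 0, 0, 0, 0]
  grip: 1
  newtons: 50

```text
clock: 9.43
position: [0.4785, 0.2926, 0.0026]
ee_rot: [-0.373, 3.119, -0.003]
force: [-0.3, 0.3, 0.3]
width: 0.005
gripper_force: 0.0
```

Run:
```python
from h import *
for n in('side','scene','wrist'): cv2.imwrite(f'pics/{n}2.png',vision.get_image(n)[:,:,::-1])
a=cv2.resize(cv2.imread('pics/side2.png')[130:210,240:350],None,fx=3.6,fy=3.6,interpolation=cv2.INTER_CUBIC)
b=cv2.resize(cv2.imread('pics/scene2.png')[150:230,340:450],None,fx=3.6,fy=3.6,interpolation=cv2.INTER_CUBIC)
w=cv2.resize(cv2.imread('pics/wrist2.png')[130:330],None,fx=1.23,fy=1.23)
o=np.zeros((a.shape[0]+w.shape[0],792,3),'uint8');o[:a.shape[0],:a.shape[1]]=a;o[:b.shape[0],396:396+b.shape[1]]=b;o[a.shape[0]:,:w.shape[1]]=w
cv2.imwrite('pics/c5.png',o)
```

```text
(no output)
```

View pics/c5.png

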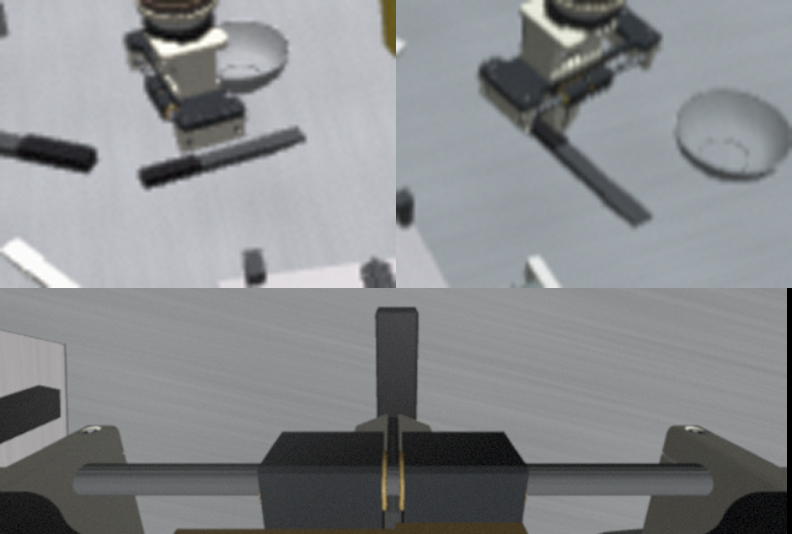

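The crop shows the fingers shut over the handle rather than round it. I'll check the true tool height.

Run:
```python
from h import *
s=readout.observe();print(s['position'],s['joints'].round(3))
for n in('side','scene','wrist'):print(n,proj(n,[s['position'],s['position']+[0,0,.0188],s['position']+[0,0,.05]]).round(1).tolist())
c=vision.calibration('wrist');print(c['pose'].round(4))
g=cv2.cvtColor(cv2.imread('pics/wrist2.png'),cv2.COLOR_BGR2GRAY)
for r in (143,150,165,185,205,220):
    x=np.where(g[r,290:360]<90)[0]+290
    if len(x):print(r,x.min(),x.max(),[ (onz('wrist',[[x.min()-.5,r],[x.max()+.5,r]],z,c)[:,:2]*1000).round(1).tolist() for z in (.016,)])
print(g[136:150,322])
```

```text
[0.47846222 0.29265908 0.00255347] [-0.69   0.563  0.062  1.926 -0.051  0.656  1.212]
side [[292.5, 177.1], [292.2, 173.6], [291.7, 167.6]]
scene [[383.4, 189.3], [384.0, 186.0], [385.2, 180.4]]
wrist [[320.6, 228.3], [320.6, 239.3], [320.7, 263.1]]
[[-0.2352 -0.9298 -0.2832  0.4025]
 [ 0.9719 -0.2261 -0.0648  0.2739]
 [-0.0037 -0.2905  0.9569  0.1922]
 [ 0.      0.      0.      1.    ]]
150 306 339 [[[425.0, 270.1], [420.1, 290.4]]]
165 306 339 [[[434.0, 272.1], [429.0, 292.7]]]
185 306 339 [[[446.5, 275.0], [441.4, 296.0]]]
205 306 338 [[[459.6, 277.9], [454.5, 298.8]]]
220 307 338 [[[469.5, 280.9], [464.5, 301.4]]]
[149 146 147 151 146 149 146 148 147 103  57  47  49  59]
```

The wrist-measured sizes run about 2 to 4% small (80 mm block reads 78, 38 mm lip reads 36.9). That fits the tool really being about 10 mm higher than it reads. I'll probe gently with the fingers open.

carry_out:
  increments: [0, 0, 0, 0, 0, 0, 0, 0, 0, 0, 0, 0, 0, 0, 0, 0, 0, 0, 0, 0, 0, 0, 0, 0, 0, 0, 0, 0, 0, 0]
  grip: 0.5

```text
clock: 10.2
position: [0.4785, 0.2927, 0.0026]
ee_rot: [-0.373, 3.119, -0.003]
force: [0.9, 0.0, 0.6]
width: 0.479
gripper_force: 0.0
```

carry_out:
  increments: [0, 0, -2, 0, 0, 0, 0, 0, 0, 0, 0, 0]

```text
clock: 10.45
position: [0.4783, 0.2926, 0.0004]
ee_rot: [0.373, -3.119, 0.003]
force: [0.1, 0.1, 0.6]
width: 0.499
gripper_force: 0.0
```

carry_out:
  increments: [0, 0, -2, 0, 0, 0, 0, 0, 0, 0, 0, 0]

```text
clock: 10.7
position: [0.4784, 0.2926, -0.0016]
ee_rot: [0.373, -3.119, 0.003]
force: [0.1, -0.2, -1.1]
width: 0.496
gripper_force: 0.0
```

carry_out:
  increments: [0, 0, -3, 0, 0, 0, 0, 0, 0, 0, 0, 0]

```text
clock: 10.95
position: [0.4783, 0.2926, -0.0047]
ee_rot: [0.373, -3.119, 0.003]
force: [0.3, -0.8, -0.2]
width: 0.501
gripper_force: 0.0
```

carry_out:
  increments: [0, 0, -3, 0, 0, 0, 0, 0, 0, 0, 0, 0]

```text
clock: 11.2
position: [0.4783, 0.2926, -0.0077]
ee_rot: [0.373, -3.119, 0.003]
force: [-0.3, 0.2, -0.4]
width: 0.5
gripper_force: 0.0
```

carry_out:
  increments: [0, 0, -2, 0, 0, 0, 0, 0, 0, 0, 0, 0]

```text
clock: 11.45
position: [0.4784, 0.2926, -0.0095]
ee_rot: [0.373, -3.119, 0.003]
force: [-0.4, -0.1, 0.7]
width: 0.498
gripper_force: 0.0
```

carry_out:
  increments: [0, 0, -2, 0, 0, 0, 0, 0, 0, 0, 0, 0]

```text
clock: 11.7
position: [0.4784, 0.2926, -0.0115]
ee_rot: [0.373, -3.119, 0.003]
force: [-0.2, 0.6, -0.2]
width: 0.501
gripper_force: 0.0
```

carry_out:
  increments: [0, 0, -2, 0, 0, 0, 0, 0, 0, 0, 0, 0]

```text
clock: 11.95
position: [0.4784, 0.2926, -0.0135]
ee_rot: [0.373, -3.119, 0.003]
force: [-0.1, -0.5, 0.8]
width: 0.499
gripper_force: 0.0
```

carry_out:
  increments: [0, 0, -1.5, 0, 0, 0, 0, 0, 0, 0, 0, 0]

```text
clock: 12.2
position: [0.4784, 0.2926, -0.015]
ee_rot: [-0.373, 3.119, -0.003]
force: [-0.8, 0.1, -0.3]
width: 0.498
gripper_force: 0.0
```

carry_out:
  increments: [0, 0, -1.5, 0, 0, 0, 0, 0, 0, 0, 0, 0]

```text
clock: 12.45
position: [0.4784, 0.2926, -0.0165]
ee_rot: [0.373, -3.119, 0.003]
force: [0.7, -0.3, 0.2]
width: 0.501
gripper_force: 0.0
```

carry_out:
  increments: [0, 0, -1.5, 0, 0, 0, 0, 0, 0, 0, 0, 0]

```text
clock: 12.7
position: [0.4784, 0.2926, -0.018]
ee_rot: [0.373, -3.119, 0.003]
force: [-0.3, -0.8, -0.1]
width: 0.502
gripper_force: 0.0
```

carry_out:
  increments: [0, 0, -1.5, 0, 0, 0, 0, 0, 0, 0, 0, 0]

```text
clock: 12.95
position: [0.4784, 0.2926, -0.0195]
ee_rot: [0.373, -3.119, 0.003]
force: [-0.6, 0.8, 0.3]
width: 0.504
gripper_force: 0.0
```

carry_out:
  increments: [0, 0, -1.5, 0, 0, 0, 0, 0, 0, 0, 0, 0]

```text
clock: 13.2
position: [0.4784, 0.2926, -0.021]
ee_rot: [0.373, -3.119, 0.003]
force: [0.2, 0.2, 0.1]
width: 0.502
gripper_force: 0.0
```

carry_out:
  increments: [0, 0, -1.5, 0, 0, 0, 0, 0, 0, 0, 0, 0]

```text
clock: 13.45
position: [0.4784, 0.2926, -0.0225]
ee_rot: [0.373, -3.119, 0.003]
force: [-0.4, -0.2, 0.7]
width: 0.504
gripper_force: 0.0
```

Run:
```python
from h import *
s=readout.observe();print(s['position'],s['joints'].round(3),s['force'])
c=vision.calibration('wrist');print(c['pose'][:3,3])
w=vision.get_image('wrist')[:,:,::-1];cv2.imwrite('pics/wrist3.png',w)
sd=vision.get_image('side')[:,:,::-1];cv2.imwrite('pics/side3.png',sd);sc=vision.get_image('scene')[:,:,::-1];cv2.imwrite('pics/scene3.png',sc)
g=cv2.cvtColor(w,cv2.COLOR_BGR2GRAY)
for r in (110,125,140,150,165,185,205,220,235):
    x=np.where(g[r,285:365]<90)[0]+285
    if len(x):print(r,x.min(),x.max(),(onz('wrist',[[x.min()-.5,r],[x.max()+.5,r]],.016,c)[:,:2]*1000).round(1).tolist())
a=cv2.resize(sd[140:200,255:345],None,fx=4.4,fy=4.4,interpolation=cv2.INTER_CUBIC)
b=cv2.resize(sc[155:215,350:440],None,fx=4.4,fy=4.4,interpolation=cv2.INTER_CUBIC)
ww=cv2.resize(w[100:330],None,fx=1.23,fy=1.23)
o=np.zeros((a.shape[0]+ww.shape[0],792,3),'uint8');o[:264,:396]=a;o[:264,396:]=b;o[264:,:ww.shape[1]]=ww
cv2.imwrite('pics/c6.png',o)
```

```text
[ 0.47841415  0.29262629 -0.02250801] [-0.686  0.601  0.057  1.939 -0.054  0.603  1.214] [-0.44130304 -0.1515053   0.67468501]
[0.40250152 0.27386818 0.16711104]
150 306 339 [[421.7, 270.6], [417.5, 288.0]]
165 303 342 [[429.9, 270.8], [424.8, 291.6]]
185 304 342 [[440.5, 273.7], [435.4, 294.4]]
205 304 341 [[451.6, 276.2], [446.6, 296.8]]
220 304 341 [[460.4, 278.2], [455.3, 299.1]]
235 305 364 [[469.2, 280.8], [461.0, 314.4]]
```

View pics/c6.png

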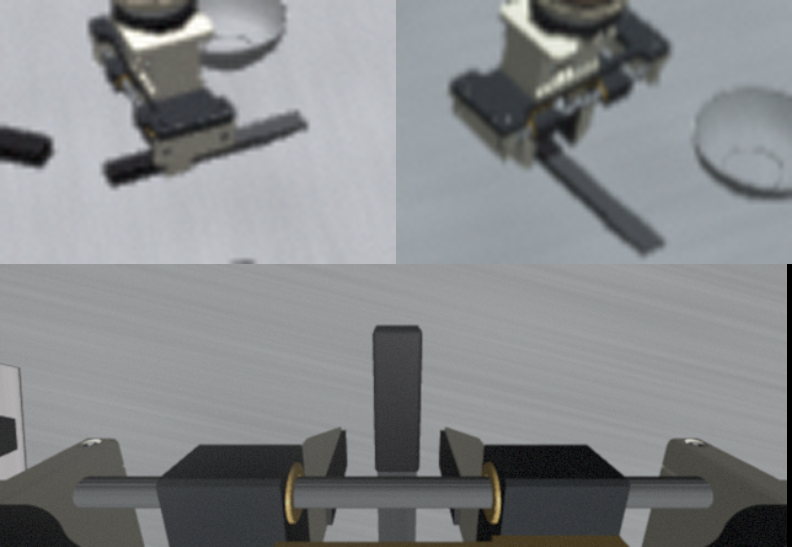

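The crop shows the fingers now straddling the handle, still with no table contact. From here I'll work by numbers only.

Run:
```python
from h import *
print(proj('side',[[.487,.253,z] for z in(-.02,-.01,0,.005,.01,.015,.02)]).round(1).tolist())
c=vision.calibration('wrist');g3=cv2.cvtColor(cv2.imread('pics/wrist3.png'),cv2.COLOR_BGR2GRAY).astype(float);g2=cv2.cvtColor(cv2.imread('pics/wrist2.png'),cv2.COLOR_BGR2GRAY).astype(float)
def sub(g,r):
    p=g[r-2:r+3,285:365].mean(0);d=np.diff(p);L=d[:38].argmin();Rr=38+d[38:].argmax()
    f=lambda i:np.average(np.arange(i-2,i+3)+.5,weights=np.abs(d[i-2:i+3]))+285
    return f(L),f(Rr)
f=200/np.tan(np.radians(c['fov_y']/2))
for nm,g,cz in(('2',g2,.1922),('3',g3,.1671)):
  for r in(165,180,195,205,215):
    a,b=sub(g,r);cc=dict(c);cc['pose']=c['pose'].copy();cc['pose'][2,3]=cz
    P=onz('wrist',[[a,r],[b,r]],.016,cc);w=np.linalg.norm(P[0]-P[1])
    nrm=np.array([-.2368,.9715]);wp=abs((P[1]-P[0])[:2]@nrm);print(nm,r,round(a,2),round(b,2),'w',round(wp*1000,2),'h',round((cz-.016)*(22/(wp*1000)-1)*1000,1))
```

```text
[[296.1, 187.1], [295.9, 185.3], [295.8, 183.4], [295.7, 182.5], [295.6, 181.5], [295.5, 180.6], [295.5, 179.6]]
2 165 305.11 339.49 w 21.44 h 4.6
2 180 305.45 339.19 w 21.36 h 5.2
2 195 305.51 338.75 w 21.38 h 5.1
2 205 305.69 338.6 w 21.39 h 5.0
2 215 305.65 338.4 w 21.53 h 3.9
3 165 302.56 342.53 w 21.37 h 4.5
3 180 303.06 342.39 w 21.36 h 4.5
3 195 303.48 342.03 w 21.27 h 5.2
3 205 303.51 341.55 w 21.21 h 5.6
3 215 303.47 341.48 w 21.42 h 4.1
```

carry_out:
  increments: [0, 0, -1.5, 0, 0, 0, 0, 0, 0, 0, 0, 0]

```text
clock: 13.85
position: [0.4784, 0.2926, -0.024]
ee_rot: [0.373, -3.119, 0.003]
force: [-0.9, 0.6, -0.5]
width: 0.5
gripper_force: 0.0
```

carry_out:
  increments: [0, 0, -1.5, 0, 0, 0, 0, 0, 0, 0, 0, 0]

```text
clock: 14.1
position: [0.4784, 0.2926, -0.0255]
ee_rot: [0.373, -3.119, 0.003]
force: [0.2, 0.3, 0.2]
width: 0.502
gripper_force: 0.0
```

carry_out:
  increments: [0, 0, -2, 0, 0, 0, 0, 0, 0, 0, 0, 0]

```text
clock: 14.35
position: [0.4784, 0.2926, -0.0276]
ee_rot: [0.373, -3.119, 0.003]
force: [0.2, -0.6, -0.0]
width: 0.498
gripper_force: 0.0
```

carry_out:
  increments: [0, 0, -1.5, 0, 0, 0, 0, 0, 0, 0, 0, 0]

```text
clock: 14.6
position: [0.4784, 0.2927, -0.029]
ee_rot: [0.373, -3.119, 0.003]
force: [-0.5, -0.9, 0.0]
width: 0.506
gripper_force: 0.0
```

carry_out:
  increments: [0, 0, -1.5, 0, 0, 0, 0, 0, 0, 0, 0, 0]

```text
clock: 14.85
position: [0.4784, 0.2926, -0.0305]
ee_rot: [0.373, -3.119, 0.003]
force: [0.7, -0.3, 0.1]
width: 0.499
gripper_force: 0.0
```

carry_out:
  increments: [0, 0, -1.5, 0, 0, 0, 0, 0, 0, 0, 0, 0]

```text
clock: 15.1
position: [0.4786, 0.2927, -0.0317]
ee_rot: [-0.373, 3.119, -0.003]
force: [-1.0, -1.3, 3.7]
width: 0.497
gripper_force: 1.7
```

The table is touched at a reading of -31.5 mm, so the real fingertips sit about 31.5 mm behind the stated TCP. I'll allow for that and close on the handle now.

carry_out:
  increments: [0, 0, 2, 0, 0, 0, 0, 0, 0, 0, 0, 0, 0, 0, 0, 0, 0, 0, 0, 0, 0, 0, 0, 0, 0, 0, 0, 0, 0, 0, 0, 0, 0, 0, 0, 0]
  grip: 1
  newtons: 50

```text
clock: 15.85
position: [0.4785, 0.293, -0.0299]
ee_rot: [-0.373, 3.119, -0.003]
force: [1.0, 2.4, -0.1]
width: 0.237
gripper_force: 50.0
```

carry_out:
  increments: [0, 0, 25, 0, 0, 0, 0, 0, 35, 0, 0, 0, 0, 0, 35, 0, 0, -0.05, 0, -2, 5, 0, 0, -0.05, 6.3, -31, 4, 0, 0, -0.05, 6.3, -31, 4, 0, 0, -0.05, 6.3, -31, 4, 0, 0, 0, 6.3, -31, 4, 0, 0.08, 0, 6.3, -31, 4, 0, 0.08, 0, 6.3, -31, 4, 0, 0.08, 0, 6.3, -31, 4, 0, 0.08, 0, 6.3, -31, 4, 0, 0.08, 0, 0, 0, 0, 0, 0, 0, 0, 0, 0, 0, 0, 0]

```text
clock: 17.6
position: [0.5284, 0.0429, 0.1015]
ee_rot: [0.052, -2.74, -0.008]
force: [-0.2, 0.7, -2.6]
width: 0.235
gripper_force: 50.0
```

```bash
python3 - <<'E'
from h import *
s=readout.observe();p=s['position'];M=R.from_rotvec(s['ee_rot']).as_matrix();print(p*1000,M.round(3).tolist(),s['width'],s['gripper_force'],s['force'].round(1))
im={n:vision.get_image(n)[:,:,::-1] for n in('side','scene')}
for n in im:cv2.imwrite(f'pics/{n}4.png',im[n])
# predicted bar points: tool hypothesis
d=-M[:,0];nn=-M[:,2]
U=p+nn*.0299
for x,z in((100,8.5),(-100,8),(40,6)):
    Q=U+d*(x+40)/1000+nn*z/1000
    print(x,Q.round(4),'side',proj('side',Q).round(1),'scene',proj('scene',Q).round(1))
    Q2=p+[0,0,.0299]+d*(x+40)/1000+nn*z/1000;print('   alt side',proj('side',Q2).round(1),'scene',proj('scene',Q2).round(1))
from_=[('side',(270,120,420,250)),('scene',(300,150,420,260))]
for n,(a,b,c,e) in from_:
    g=cv2.cvtColor(im[n],cv2.COLOR_BGR2GRAY).astype(int);g0=cv2.cvtColor(cv2.imread(f'pics/{n}0.png'),cv2.COLOR_BGR2GRAY).astype(int)
    m=((np.abs(g-g0)>22)&(g<110)).astype('uint8');m[:b]=0;m[e:]=0;m[:,:a]=0;m[:,c:]=0
    ch=[''.join('#' if m[y,x] else '.' for x in range(a,c)) for y in range(b,e)]
    open(f'm_{n}.txt','w').write('\n'.join(f'{b+i} {q}' for i,q in enumerate(ch)))
E
awk '$1>=150 && $1<235' m_side.txt | cut -c1-125
```

```text
[528.40434956  42.94154852 101.49346053] [[-0.92, -0.035, -0.39], [-0.038, 0.999, -0.002], [0.39, 0.013, -0.921]] 0.23481895109482964 49.982839822769165 [-0.2  0.7 -2.6]
100 [0.6722 0.0483 0.0823] side [[352.6 195.5]] scene [[347.5 230.7]]
   alt side [[349.4 195.5]] scene [[346.2 227.7]]
-100 [0.488  0.0407 0.1598] side [[301.1 186.9]] scene [[325.8 177.9]]
   alt side [[297.7 186.8]] scene [[324.6 175.2]]
40 [0.616  0.046  0.1034] side [[337.5 193.5]] scene [[340.7 214.6]]
   alt side [[334.3 193.5]] scene [[339.4 211.7]]
150 ...........................................##..######...######...####...#########........................................
151 ..............................................########...###############.................................................
152 .........................................#.############...######################.........................................
153 ............................................###########....###################...........................................
154 ...........................................############.....##
[... 9439 characters left out ...]
......................................................................
230 .........................................................................................................................
231 .........................................................................................................................
232 .........................................................................................................................
233 .........................................................................................................................
234 .........................................................................................................................
```

The bar sits where the model predicts (side view: handle end at (301,187), tip at about (354,195)). Next I lower it and slide the tip into the notch.

carry_out:
  increments: [0, 0, -20, 0, 0, 0, 0, 0, -20, 0, 0, 0, 0, 0, -14, 0, 0, 0, 0, 0, -5, 0, 0, 0, 0, 0, 0, 0, 0, 0]

```text
clock: 18.32
position: [0.5287, 0.0426, 0.0428]
ee_rot: [0.053, -2.74, -0.008]
force: [-0.3, -0.6, -3.2]
width: 0.237
gripper_force: 50.0
```

carry_out:
  increments: [9.2, 0, -3.9, 0, 0, 0, 9.2, 0, -3.9, 0, 0, 0, 9.2, 0, -3.9, 0, 0, 0, 8.5, 0, -3.6, 0, 0, 0, 0, 0, 0, 0, 0, 0]

```text
clock: 18.95
position: [0.566, 0.0426, 0.0273]
ee_rot: [0.053, -2.742, -0.008]
force: [0.5, -0.6, -3.7]
width: 0.235
gripper_force: 50.0
```

carry_out:
  increments: [0, 0, -4, 0, 0, 0, 0, 0, -2.5, 0, -0.03, 0, 0, 0, -2.5, 0, -0.03, 0, 0, 0, -1.5, 0, -0.03, 0, 0, 0, 0, 0, 0, 0]

```text
clock: 19.58
position: [0.5642, 0.0427, 0.0175]
ee_rot: [0.054, -2.83, -0.006]
force: [-0.9, 0.2, -5.8]
width: 0.232
gripper_force: 50.0
```

carry_out:
  increments: [0, 0, 0, 0, 0, 0, 0, 0, 0, 0, 0, 0, 0, 0, 0, 0, 0, 0]
  grip: 0.6

```text
clock: 19.95
position: [0.5654, 0.0427, 0.0174]
ee_rot: [0.054, -2.831, -0.006]
force: [0.4, -0.2, -0.3]
width: 0.398
gripper_force: 0.0
```

Run:
```python
from h import *
s=readout.observe();p=s['position'];M=R.from_rotvec(s['ee_rot']).as_matrix();print(p*1000,s['width'],s['force'].round(1))
c=vision.calibration('wrist')
im={n:vision.get_image(n)[:,:,::-1] for n in('side','scene','wrist')}
for n in im:cv2.imwrite(f'pics/{n}5.png',im[n])
# predicted bar at 17deg
t=np.radians(17);d=np.array([np.cos(t),0.0,-np.sin(t)]);nn=np.array([np.sin(t),0,np.cos(t)])
C=np.array([.649,.046,.014])+.006*nn
y=lambda x:[0,(x-40)*.04e-3,0]
for x in(-100,-88,-30):
    Q=C+d*(x-40)/1000+nn*.008+y(x);print(x,Q.round(4),'side',proj('side',Q).round(1),'scene',proj('scene',Q).round(1),'wrist',proj('wrist',Q,c).round(1))
a,b,w,h=285,165,80,50
g=cv2.cvtColor(im['side'],cv2.COLOR_BGR2GRAY)
for r in range(b,b+h):print(r,''.join('#' if v<60 else '+' if v<95 else '.' for v in g[r,a:a+w]))
gw=cv2.cvtColor(im['wrist'],cv2.COLOR_BGR2GRAY)
for r in range(100,235,10):
    x=np.where(gw[r,270:380]<90)[0]+270;print(r,(x.min(),x.max()) if len(x) else '')
```

```text
[565.3815175   42.65527517  17.44057807] 0.398468636193924 [ 0.4 -0.2 -0.3]
-100 [0.5192 0.0404 0.0683] side [[311.1 205.3]] scene [[328.4 201.8]] wrist [[320.5 149.9]]
-88 [0.5307 0.0409 0.0648] side [[314.3 205.5]] scene [[329.6 204.7]] wrist [[320.5 171.8]]
-30 [0.5862 0.0432 0.0479] side [[329.4 206.5]] scene [[335.9 218.8]] wrist [[320.7 265.8]]
165 ...............................................+#....+###++++###########+.......
166 ...............................................+#+....++####++++######++........
167 .....................................+++.......##+......+########+++###.........
168 ....................................+++++#+++.+###+.......+##########+..........
169 ....................................##+++++++..####+........+++#+++++...........
170 ....................................+##+#++++..+####+...........................
171 ....................................+#####+++...+####++....++.....+.............
172 ....................................+########+...+######++++++++++#+............
173 .....................................++#######.....########++++
[... 3142 characters left out ...]
...+##+######++##...
211 ..........................................................++++++++.........+#+..
212 ...........................................................++++.+...........#+..
213 ...........................................................++++++...........+#..
214 ...........................................................+++++++..........+#+.
100 
110 
120 
130 
140 
150 (np.int64(308), np.int64(336))
160 (np.int64(298), np.int64(379))
170 (np.int64(299), np.int64(379))
180 (np.int64(299), np.int64(379))
190 (np.int64(299), np.int64(339))
200 (np.int64(300), np.int64(338))
210 (np.int64(300), np.int64(338))
220 (np.int64(300), np.int64(338))
230 (np.int64(300), np.int64(338))
```

The bar rests on the ridge, released, with its tip in the notch. Now I regrasp further back on the handle, at about x = -60.

carry_out:
  increments: [0, 0, 3, 0, 0, 0, -7, -0.3, 2, 0, 0.04, 0, -7, -0.3, 2, 0, 0.04, 0, -8, -0.3, 2, 0, 0.04, 0, 0, 0, 0, 0, 0, 0]

```text
clock: 20.72
position: [0.5431, 0.0417, 0.0261]
ee_rot: [0.052, -2.711, -0.008]
force: [-0.2, 0.9, 0.5]
width: 0.398
gripper_force: 0.0
```

carry_out:
  increments: [0, 0, 0, 0, 0, 0, 0, 0, 0, 0, 0, 0, 0, 0, 0, 0, 0, 0, 0, 0, 0, 0, 0, 0]
  grip: 1
  newtons: 60

```text
clock: 21.22
position: [0.5431, 0.0419, 0.0264]
ee_rot: [0.052, -2.711, -0.009]
force: [-0.1, 0.2, 1.3]
width: 0.236
gripper_force: 60.0
```

carry_out:
  increments: [-0.1, 0, -3.9, 0, -0.036, 0, -0.1, 0, -3.9, 0, -0.036, 0, 0, 0, 0, 0, 0, 0]

```text
clock: 21.6
position: [0.5434, 0.0419, 0.0191]
ee_rot: [0.054, -2.785, -0.007]
force: [2.2, -0.1, 2.3]
width: 0.231
gripper_force: 60.0
```

Gripped with the mixer load building gently. I'll keep levering.

carry_out:
  increments: [-0.1, 0, -3.9, 0, -0.036, 0, -0.1, 0, -3.9, 0, -0.036, 0, 0, 0, -3.9, 0, -0.036, 0, 0, 0, 0, 0, 0, 0]

```text
clock: 22.1
position: [0.5438, 0.0419, 0.0074]
ee_rot: [0.056, -2.893, -0.004]
force: [4.7, 0.8, 2.5]
width: 0.23
gripper_force: 60.0
```

carry_out:
  increments: [0.6, 0, -3.9, 0, -0.036, 0, 0.6, 0, -3.9, 0, -0.036, 0, 0.6, 0, -3.9, 0, -0.036, 0, 0, 0, 0, 0, 0, 0]

```text
clock: 22.6
position: [0.5457, 0.042, -0.0042]
ee_rot: [0.057, -3.001, -0.002]
force: [4.5, 0.3, 3.8]
width: 0.227
gripper_force: 60.0
```

carry_out:
  increments: [0.6, 0, -3.9, 0, -0.036, 0, 0.3, 0, -3.9, 0, -0.036, 0, 0, 0, -1, 0, 0, 0, 0, 0, 0, 0, 0, 0]

```text
clock: 23.1
position: [0.5477, 0.0421, -0.0125]
ee_rot: [0.058, -3.074, 0.0]
force: [5.1, 1.0, 9.9]
width: 0.229
gripper_force: 60.0
```

Run:
```python
from h import *
s=readout.observe();p=s['position'];M=R.from_rotvec(s['ee_rot']).as_matrix();print(p*1000,s['force'].round(1),'pitch',np.arcsin(-M[0,2]))
im={n:vision.get_image(n)[:,:,::-1] for n in('side','scene','wrist')}
c=vision.calibration('wrist')
for n in im:cv2.imwrite(f'pics/{n}6.png',im[n])
gw=cv2.cvtColor(im['wrist'],cv2.COLOR_BGR2GRAY)
for r in range(110,235,4):print(r,''.join('#' if v<60 else '+' if v<95 else '.' for v in gw[r,250:430:2]))
# predicted
t=-.0625;d=np.array([np.cos(t),0,-np.sin(t)]);nn=np.array([np.sin(t),0,np.cos(t)]);C=np.array([.649,.046,.014])+.006*nn
for x in(-100,-70):
  for w in(-11,11):print(x,w,proj('wrist',C+d*(x-40)/1000+nn*.016+[0,(x-40)*.04e-3+w/1000,0],c).round(1))
for q in([.5135,.0635,.0425],[.5316,.0635,.0425],[.5135,.0635,.0305],[.5316,.0635,.0305],[.5135,.1005,.0425]):print('lip',q,proj('wrist',q,c).round(1))
```

```text
[547.67627243  42.0695581  -12.53893173] [5.1 1.  9.9] pitch 0.06733196589876193
110 ..........................................................................................
114 ..........................................................................................
118 ..........................................................................................
122 ..........................................................................................
126 ..........................................................................................
130 ..........................................................................................
134 ..........................................................................................
138 ..........................................................................................
142 ..........................................................................................
146 ..........................................................................................
150 .................................................................
[... 1641 characters left out ...]
222 .........................+#+++#+#+++#++++++#............#+++++++++++++++++++++++++++++++++
226 .........................+#++#++##++++###++#............#+++++++++++++++++++++++++++++++++
230 ..........................#+##+#++#+#++++#+#............++++++++++++++++++++++++++++++++++
234 ......................++..#+#+####++#+##+#+#+.++...................................+.+++++
-100 -11 [[300.5 181.4]]
-100 11 [[340.4 182.9]]
-70 -11 [[301.2 234.2]]
-70 11 [[339.9 235.6]]
lip [0.5135, 0.0635, 0.0425] [[366.1 199.7]]
lip [0.5316, 0.0635, 0.0425] [[363.5 233.9]]
lip [0.5135, 0.0635, 0.0305] [[362.5 194.8]]
lip [0.5316, 0.0635, 0.0305] [[360.2 226.6]]
lip [0.5135, 0.1005, 0.0425] [[439.4 202.4]]
```

The wrist view shows the handle to the right of the lip edge, with its end at row 185, as predicted. I'll press a little lower, then swing it left under the lip.

carry_out:
  increments: [0, 0, -1.5, 0, -0.015, 0, 0.2, 3.4, 0, 0, 0, -0.034, 0.2, 3.4, 0, 0, 0, -0.034, 0, 0, 0, 0, 0, 0]

```text
clock: 23.75
position: [0.5477, 0.0488, -0.0143]
ee_rot: [-0.046, -3.088, -0.002]
force: [2.5, -0.2, 8.7]
width: 0.235
gripper_force: 60.0
```

carry_out:
  increments: [0.2, 3.4, 0, 0, 0, -0.034, 0.2, 3.4, 0, 0, 0, -0.034, 0, 0, 0, 0, 0, 0]

```text
clock: 24.12
position: [0.5478, 0.0559, -0.0143]
ee_rot: [-0.151, -3.084, -0.005]
force: [1.7, 0.6, 8.5]
width: 0.23
gripper_force: 60.1
```

carry_out:
  increments: [0.3, 3.4, 0, 0, 0, -0.034, 0.3, 3.4, 0, 0, 0, -0.034, 0, 0, 0, 0, 0, 0]

```text
clock: 24.5
position: [0.5483, 0.0629, -0.0144]
ee_rot: [-0.255, -3.077, -0.008]
force: [2.0, 2.2, 8.7]
width: 0.232
gripper_force: 60.1
```

Run:
```python
from h import *
s=readout.observe();p=s['position'];M=R.from_rotvec(s['ee_rot']).as_matrix();print(p*1000,s['force'].round(1),'pitch',np.arcsin(-M[0,2]),'yaw',np.arctan2(-M[0,1],M[1,1]))
im={n:vision.get_image(n)[:,:,::-1] for n in('side','scene','wrist')}
c=vision.calibration('wrist')
for n in im:cv2.imwrite(f'pics/{n}7.png',im[n])
gw=cv2.cvtColor(im['wrist'],cv2.COLOR_BGR2GRAY)
for r in range(150,240,4):print(r,''.join('#' if v<60 else '+' if v<95 else '.' for v in gw[r,250:430:2]))
for q in([.5135,.0635,.0425],[.5316,.0635,.0425],[.5135,.0635,.0305],[.5135,.1005,.0425]):print('lip',q,proj('wrist',q,c).round(1))
```

```text
[548.26362992  62.92406062 -14.3674194 ] [2.  2.2 8.7] pitch 0.053206899983246 yaw -0.16520502500248985
150 ..........................................................................................
154 ..........................................................................................
158 ..........................................................................................
162 ..........................................................................................
166 ..........................................................................................
170 ..........................................................................................
174 ..........................................................................................
178 ....................................................##########+...........................
182 ....................................................#############.........................
186 ..........................#################.........+##############+......................
190 .........................#++++++++++++++++
[... 668 characters left out ...]
+++++++++++++++++++++++++....................
222 .........................+#+##++++++++++++++++++++++++++++++++++++........................
226 .........................+####+++++++++++++++++++++++.....................................
230 .........................+#+++#++++++++++++#..............................................
234 ......................++.+#########+########..++..........................................
238 .................+++++++########+#############+++++++.....................................
lip [0.5135, 0.0635, 0.0425] [[310.3 199.9]]
lip [0.5316, 0.0635, 0.0425] [[316.4 233.9]]
lip [0.5135, 0.0635, 0.0305] [[310.9 194.6]]
lip [0.5135, 0.1005, 0.0425] [[384.7 187.8]]
```

carry_out:
  increments: [0, 1, 1, 0, 0.01, -0.01, 0, 0, 1, 0, 0.01, 0, 0, 0, 0, 0, 0, 0]

```text
clock: 25.02
position: [0.5475, 0.0638, -0.0126]
ee_rot: [-0.268, -3.055, -0.006]
force: [1.2, 2.3, 7.9]
width: 0.229
gripper_force: 60.1
```

carry_out:
  increments: [0, 0, 1, 0, 0.01, 0, 0, 0, 0, 0, 0, 0]

```text
clock: 25.28
position: [0.5471, 0.0639, -0.0119]
ee_rot: [-0.267, -3.044, -0.004]
force: [1.1, 2.5, 7.1]
width: 0.233
gripper_force: 60.1
```

carry_out:
  increments: [0, 0, 1, 0, 0.01, 0, 0, 0, 0, 0, 0, 0]

```text
clock: 25.52
position: [0.5467, 0.0638, -0.0116]
ee_rot: [-0.267, -3.034, -0.003]
force: [2.9, 4.1, -3.7]
width: 0.233
gripper_force: 60.1
```

The handle is now against the lip. Release, rise, and check that it stays.

carry_out:
  increments: [0, 0, 0, 0, 0, 0, 0, 0, 0, 0, 0, 0, 0, 0, 0, 0, 0, 0]
  grip: 0.6

```text
clock: 25.9
position: [0.5462, 0.0626, -0.0112]
ee_rot: [-0.269, -3.034, -0.002]
force: [0.1, 0.3, 0.9]
width: 0.401
gripper_force: 0.0
```

carry_out:
  increments: [2, 0, 20, 0, 0, 0, 3, 0, 30, 0, 0, 0, 5, 0, 50, 0, -0.05, 0, 0, -20, 50, 0, -0.05, 0, 0, 0, 0, 0, 0, 0]

```text
clock: 26.52
position: [0.5585, 0.0412, 0.1429]
ee_rot: [0.279, 3.117, 0.018]
force: [0.8, 0.6, -0.3]
width: 0.402
gripper_force: 0.0
```

Run:
```python
from h import *
s=readout.observe();p=s['position'];M=R.from_rotvec(s['ee_rot']).as_matrix();print(p*1000,s['force'].round(1),M.round(3).tolist())
im={n:vision.get_image(n)[:,:,::-1] for n in('side','scene','wrist')}
c=vision.calibration('wrist')
for n in im:cv2.imwrite(f'pics/{n}8.png',im[n])
gw=cv2.cvtColor(im['wrist'],cv2.COLOR_BGR2GRAY)
for r in range(130,270,5):print(r,''.join('#' if v<60 else '+' if v<100 else '.' for v in gw[r,200:450:3]))
for q in([.5135,.0635,.0425],[.5316,.0635,.0425],[.5135,.1005,.0425]):print('lip',q,proj('wrist',q,c).round(1))
# mixer motion: side view top edge shift between 0 and now
for n,roi in(('side',(380,160,435,245)),('scene',(290,270,400,315))):
    a,b,x,y=roi;A=cv2.imread(f'pics/{n}0.png',0)[b:y,a:x].astype(np.float32);B=cv2.imread(f'pics/{n}8.png',0)[b:y,a:x].astype(np.float32)
    print(n,cv2.phaseCorrelate(A,B,cv2.createHanningWindow((x-a,y-b),cv2.CV_32F)))
```

```text
[558.46161766  41.24605239 142.89836546] [ 0.8  0.6 -0.3] [[-0.984, 0.177, 0.013], [0.177, 0.984, 0.01], [-0.011, 0.013, -1.0]]
130 ....................................................................................
135 ....................................................................................
140 ...................................................+####............................
145 ..........................................+++++++++++++++...........................
150 ..........................................+++++++++++++++...........................
155 ..........................................+++++++++++++++...........................
160 ..........................................+++++++++++...............................
165 ..........................................+++++++...................................
170 ..........................................+++++++...................................
175 ..........................................+++++++...................................
180 ..........................................+++++++.............................
[... 1091 characters left out ...]
.......+++++++++##.........+###+++++++###++++++++.......................
250 ####################+++++++###.....#++++++++++++++###+++++++########################
255 ####################+++++++###.....+++++###+++++++####++++++########################
260 ####################++++++####.....+++++++++++++++####++++++########################
265 ##################++++++++####.....+++++++++++++++#####+++++########################
lip [0.5135, 0.0635, 0.0425] [[331.4 148.3]]
lip [0.5316, 0.0635, 0.0425] [[334.4 166.1]]
lip [0.5135, 0.1005, 0.0425] [[368.4 141.6]]
side ((3.076093781778013, -0.4932194605312503), 0.8271020917539244)
scene ((0.5770638513382735, 3.7017391296653415), 0.8199035051133897)
```

The bar is holding under the lip and the mixer front is up. Next is the shim.

carry_out:
  increments: [-14, -31.6, -3, 0, 0, -0.004, -14, -31.6, -3, 0, 0, -0.004, -14, -31.6, -3, 0, 0, -0.004, -14, -31.6, -3, 0, 0, -0.004, -14, -31.6, -3, 0, 0, -0.004, -14, -31.6, -3, 0, 0, -0.004, -14, -31.6, -3, 0, 0, -0.004, -14, -31.6, -3, 0, 0, -0.004, -14, -31.6, -3, 0, 0, -0.004, -15, -31.6, -3, 0.01, 0.01, -0.004, 0, 0, 0, 0, 0, 0, 0, 0, 0, 0, 0, 0]

```text
clock: 28.18
position: [0.4155, -0.2718, 0.1077]
ee_rot: [-0.337, -3.115, -0.031]
force: [-0.6, 0.3, -0.6]
width: 0.399
gripper_force: 0.0
```

Run:
```python
from h import *
s=readout.observe();p=s['position'];M=R.from_rotvec(s['ee_rot']).as_matrix();print(p*1000,s['clock'],M.round(3).tolist(),s['width'])
c=vision.calibration('wrist');w=vision.get_image('wrist')[:,:,::-1];cv2.imwrite('pics/wrist9.png',w)
g=cv2.cvtColor(w,cv2.COLOR_BGR2GRAY)
r0=[.4175,-.275];t=-np.radians(12.4);d=np.array([np.cos(t),np.sin(t)]);n=np.array([-d[1],d[0]])
for a,b,z in((-25,-7,42),(-25,7,42),(25,7,42),(25,-7,42),(115,20,12),(115,-20,12),(-25,20,12)):
    print(a,b,proj('wrist',[*(r0+d*a/1000+n*b/1000),z/1000],c).round(1))
for r in range(100,250,4):print(r,''.join('#' if v<75 else '+' if v<105 else '-' if v<128 else '.' for v in g[r,250:400:2]))
```

```text
[ 415.4525821  -271.84936919  107.68043048] 28.175 [[-0.977, 0.214, -0.006], [0.214, 0.977, 0.021], [0.01, 0.019, -1.0]] 0.3994560397529101
-25 -7 [[308.2 178.4]]
-25 7 [[323.4 178.3]]
25 7 [[323.2 229.1]]
25 -7 [[308.7 229.2]]
115 20 [[333.2 291.7]]
115 -20 [[298.7 292. ]]
-25 20 [[335.2 172.2]]
100 ...........................................................................
104 ...........................................................................
108 ...........................................................................
112 ...........................................................................
116 ...........................................................................
120 ...........................................................................
124 ...........................................................................
128 ...........................................................................
132 ...........................................................................
136 ...........................................................................
14
[... 1537 characters left out ...]
........-.....-......-......................................
220 .......................-.....-......-......................................
224 .............................-......-......................................
228 .............................-------.......................................
232 .................-..................................--.....................
236 ...........-+++++###..............................+##+++++-................
240 .....--++++++++++###..............................###+++++++++++-..........
244 ...+++++++++++++####..............................####+++++++++++++........
248 #####+++++++++++####..............................#####+++++++++###########
```

The rib is seen at rows 177–228, cols 307–322, within 1 px of prediction. Descending to grip it.

carry_out:
  increments: [2, -3.2, -25, -0.02, -0.006, 0, 0, 0, -30, 0, 0, 0, 0, 0, -30, 0, 0, 0, 0, 0, -25, 0, 0, 0, 0, 0, -13, 0, 0, 0, 0, 0, 0, 0, 0, 0]

```text
clock: 28.98
position: [0.4175, -0.2752, -0.0148]
ee_rot: [0.336, 3.123, 0.001]
force: [-0.2, -0.0, 0.5]
width: 0.399
gripper_force: 0.0
```

carry_out:
  increments: [0, 0, 0, 0, 0, 0, 0, 0, 0, 0, 0, 0, 0, 0, 0, 0, 0, 0, 0, 0, 0, 0, 0, 0, 0, 0, 0, 0, 0, 0]
  grip: 1
  newtons: 40

```text
clock: 29.6
position: [0.4182, -0.2762, -0.0136]
ee_rot: [0.338, 3.12, -0.0]
force: [-0.2, 0.2, 6.0]
width: 0.152
gripper_force: 40.0
```

carry_out:
  increments: [0, 0, 20, 0, 0, 0, 0, 0, 30, 0, 0, 0, 12.7, 26.1, 4, 0, 0, 0.022, 12.7, 26.1, 0, 0, 0, 0.022, 12.7, 26.1, 0, 0, 0, 0.022, 12.7, 26.1, 0, 0, 0, 0.022, 12.7, 26.1, 0, 0, 0, 0.022, 12.7, 26.1, 0, 0, 0, 0.022, 12.7, 26.1, 0, 0, 0, 0.021, 12.7, 26.1, 0, 0, 0, 0.021, 12.7, 26.1, 0, 0, 0, 0.021, 12.7, 26.1, 0, 0, 0, 0.021, 0, 0, 0, 0, 0, 0, 0, 0, 0, 0, 0, 0]

```text
clock: 31.35
position: [0.5441, -0.0157, 0.0397]
ee_rot: [0.0, 3.14, -0.001]
force: [-0.4, -0.6, -0.5]
width: 0.147
gripper_force: 40.0
```

Run:
```python
from h import *
s=readout.observe();p=s['position'];M=R.from_rotvec(s['ee_rot']).as_matrix();print(p*1000,s['clock'],M.round(3).tolist(),s['width'],s['force'].round(1))
c=vision.calibration('wrist')
im={n:vision.get_image(n)[:,:,::-1] for n in('side','scene','wrist')}
for n in im:cv2.imwrite(f'pics/{n}10.png',im[n])
# expected shim points from model (rib centre above TCP by known offset: underside = tcp z +13.6)
u=p+[0,0,.0136]
for a,b,z in((115,20,12),(115,-20,12),(115,-20,0),(-25,-20,12)):
    q=u+np.array([a,b,z])/1000;print(a,b,z,'side',proj('side',q).round(1),'scene',proj('scene',q).round(1))
hs=cv2.cvtColor(im['side'],cv2.COLOR_BGR2GRAY);g0=cv2.imread('pics/side0.png',0)
for r in range(190,245):print(r,''.join('#' if v<75 else '+' if v<105 else '-' if v<135 else '.' for v in hs[r,295:375]))
```

```text
[544.13748535 -15.7108136   39.69831597] 31.35 [[-1.0, 0.0, 0.002], [0.0, 1.0, -0.0], [-0.002, -0.0, -1.0]] 0.14678334150542394 [-0.4 -0.6 -0.5]
115 20 12 side [[351.7 207.7]] scene [[333.6 234.5]]
115 -20 12 side [[354.4 215.6]] scene [[322.4 237.8]]
115 -20 0 side [[354.2 218. ]] scene [[322.4 240. ]]
-25 -20 12 side [[314.6 221. ]] scene [[308.4 207.9]]
190 ..............+#++-----------------.....................######+........---......
191 .............-+##++--+--------------....................######+-........+-......
192 .............-####+-.--------------+....................+######-........---.....
193 .............-####+.-+-------------+....................-######+.........+-.....
194 ..............+###+..-------------++.....................+######-........---....
195 ..............+#-++-.--------------+.....................-#+####-.........--....
196 ..............-#+-+-..-------------++.....................+######.........--....
197 ..............-##---..-------------.--....................+######+........---...
198 ..............-##+++..-------------.++...................
[... 3233 characters left out ...]
..............+####+
237 ..........................................................................-####+
238 ...........................................................................+###+
239 ...........................................................................+###+
240 ...........................................................................-+##+
241 ............................................................................+#++
242 ............................................................................-#++
243 .............................................................................##+
244 .............................................................................+#+
```

The shim is held level, with its side face running from side (315,221) to (354,217) as predicted. Lowering it to the counter and pushing it in.

carry_out:
  increments: [0, 0, -20, 0, 0, 0, 0, 0, -20, 0, 0, 0, 0, 0, -10, 0, 0, 0, 0, 0, -2.5, 0, 0, 0, 0, 0, 0, 0, 0, 0]

```text
clock: 32.12
position: [0.545, -0.0152, -0.0123]
ee_rot: [-0.0, 3.139, 0.0]
force: [0.3, 0.3, -1.6]
width: 0.15
gripper_force: 40.0
```

carry_out:
  increments: [8, 0, 0, 0, 0, 0, 8, 0, 0, 0, 0, 0, 8, 0, 0, 0, 0, 0, 8, 0, 0, 0, 0, 0, 8, 0, 0, 0, 0, 0, 0, 0, 0, 0, 0, 0]

```text
clock: 32.88
position: [0.5854, -0.0151, -0.0127]
ee_rot: [-0.001, 3.139, -0.0]
force: [-0.2, 0.7, -1.1]
width: 0.151
gripper_force: 40.0
```

carry_out:
  increments: [8, 0, 0, 0, 0, 0, 8, 0, 0, 0, 0, 0, 8, 0, 0, 0, 0, 0, 8, 0, 0, 0, 0, 0, 5, 0, 0, 0, 0, 0, 0, 0, 0, 0, 0, 0]

```text
clock: 33.62
position: [0.622, -0.015, -0.0128]
ee_rot: [-0.001, 3.139, 0.0]
force: [0.5, 0.1, -0.5]
width: 0.15
gripper_force: 40.0
```

carry_out:
  increments: [0, 0, -0.7, 0, 0, 0, 0, 0, 0, 0, 0, 0]

```text
clock: 33.88
position: [0.6214, -0.015, -0.0134]
ee_rot: [-0.001, 3.139, 0.0]
force: [0.1, -0.6, -0.8]
width: 0.15
gripper_force: 40.0
```

carry_out:
  increments: [0, 0, 0, 0, 0, 0, 0, 0, 0, 0, 0, 0, 0, 0, 0, 0, 0, 0]
  grip: 0.72

```text
clock: 34.25
position: [0.6217, -0.015, -0.0133]
ee_rot: [-0.001, 3.139, 0.0]
force: [0.7, -0.0, 0.2]
width: 0.278
gripper_force: 0.0
```

carry_out:
  increments: [0, 0, 15, 0, 0, 0, 0, 0, 25, 0, 0, 0, 0, 0, 40, 0, 0, 0, -10, 10, 40, 0, 0, 0, -20, 20, 20, 0, 0, -0.03, -20, 20, 0, 0, 0, -0.03, -20, 20, 0, 0, 0, -0.03, 0, 0, 0, 0, 0, -0.03, 0, 0, 0, 0, 0, -0.03, 0, 0, 0, 0, 0, 0]

```text
clock: 35.5
position: [0.5524, 0.054, 0.1269]
ee_rot: [0.237, 3.13, -0.001]
force: [0.7, -0.3, -0.2]
width: 0.28
gripper_force: 0.0
```

Run:
```python
from h import *
s=readout.observe();p=s['position'];M=R.from_rotvec(s['ee_rot']).as_matrix();print(p*1000,s['clock'],M.round(3).tolist(),s['width'],s['force'].round(1))
c=vision.calibration('wrist')
im={n:vision.get_image(n)[:,:,::-1] for n in('side','scene','wrist')}
for n in im:cv2.imwrite(f'pics/{n}11.png',im[n])
g=cv2.cvtColor(im['wrist'],cv2.COLOR_BGR2GRAY)
for r in range(90,250,4):print(r,''.join('#' if v<75 else '+' if v<105 else '-' if v<128 else '.' for v in g[r,180:440:3]))
for n2,q in (('ribrear R',[.597,-.022,.042]),('ribrear L',[.597,-.008,.042]),('ribfront',[.647,-.015,.042]),('lip R',[.5135,.0635,.0425]),('lip',[.5316,.0635,.0425])):print(n2,proj('wrist',q,c).round(1))
```

```text
[552.3894825   54.03851139 126.91631941] 35.5 [[-0.989, 0.151, 0.003], [0.151, 0.989, -0.001], [-0.003, -0.0, -1.0]] 0.2798728597455004 [ 0.7 -0.3 -0.2]
90 .......................................................................................
94 .......................................................................................
98 .......................................................................................
102 .......................................................................................
106 .......................................................................................
110 .......................................................................................
114 .......................................................................................
118 .......................................................................................
122 .......................................................................................
126 .......................................................................................
130 ..........................
[... 2148 characters left out ...]
.............................
226 ..............................................-+++++...................................
230 ..........................--+#####+...........-+++++...................................
234 ........................++-+###....-++--......-+++++...++..............................
238 ..........................+####--+++++##......-+++#+..##+++++..........................
242 .........................-###+++++++++##......-+++++..##++++++++.......................
246 ....---------------------++-+###+++++###......++++#+..##++++++###----------------------
ribrear R [[255.5 245.6]]
ribrear L [[268.4 243.8]]
ribfront [[271.4 285.2]]
lip R [[323.7 155.4]]
lip [[326.4 173.8]]
```

The shim is in, and the rib stands free. Now I regrasp the bar handle where I let it go.

carry_out:
  increments: [0, 4, -30, 0.008, 0.05, -0.025, -1.4, 4.6, -30, 0.009, 0.047, 0, 0, 0, -28, 0, 0, 0, 0, 0, 0, 0, 0, 0]
  grip: 0.6

```text
clock: 36.15
position: [0.5488, 0.0629, 0.0368]
ee_rot: [-0.266, -3.03, -0.012]
force: [-0.1, -0.7, -0.9]
width: 0.404
gripper_force: 0.0
```

Run:
```python
from h import *
s=readout.observe();print(s['position']*1000,s['width'],s['force'].round(1),s['ee_rot'].round(3))
c=vision.calibration('wrist');w=vision.get_image('wrist')[:,:,::-1];cv2.imwrite('pics/wrist12.png',w);g=cv2.cvtColor(w,cv2.COLOR_BGR2GRAY)
for r in range(150,250,6):print(r,''.join('#' if v<75 else '+' if v<105 else '-' if v<128 else '.' for v in g[r,220:420:2]))
```

```text
[548.78714598  62.91692709  36.78513729] 0.40364851220095227 [-0.1 -0.7 -0.9] [-0.266 -3.03  -0.012]
150 ....................................................................................................
156 ....................................................................................................
162 ....................................................................................................
168 ...............................................................-++#####+............................
174 ...........................................##############+++###+++++++++++..........................
180 ...........................................###++++++++++++++++++++++++++++-.........................
186 ...........................................##++++++++++++++++++++++++++++++.........................
192 ...........................................####++++++++++++++++++++++++++++-........................
198 ...........................................#####++++++++++++++++++++--..............................
204 ...........................................#####+++++#####..........................................
210 ...........................................###############..........................................
216 ...........................................###############..........................................
222 ...........................................+##############..........................................
228 ...........................................+##############..........................................
234 ..............................+++..........+##############.........+++-.............................
240 ....................--++++++++++###........+##############.......###+++++++++++.....................
246 -----------------+#++++++++++++####........-##############.......####++++++++++++#+-----------------
```

carry_out:
  increments: [-1, 0, -18, 0, 0, 0, -1, 0, -18, 0, 0, 0, -0.6, 0, -12, 0, 0, 0, 0, 0, 0, 0, 0, 0]

```text
clock: 36.7
position: [0.5467, 0.0634, -0.0104]
ee_rot: [-0.266, -3.032, -0.013]
force: [-0.3, -0.7, 0.1]
width: 0.4
gripper_force: 0.0
```

carry_out:
  increments: [0, 0, 0, 0, 0, 0, 0, 0, 0, 0, 0, 0, 0, 0, 0, 0, 0, 0, 0, 0, 0, 0, 0, 0]
  grip: 1
  newtons: 60

```text
clock: 37.2
position: [0.5482, 0.0637, -0.0089]
ee_rot: [-0.265, -3.035, -0.014]
force: [0.7, 0.6, 3.8]
width: 0.229
gripper_force: 60.0
```

carry_out:
  increments: [0, 0, -1.5, 0, -0.015, 0, 0, 0, -1.5, 0, -0.015, 0, 0, 0, 0, 0, 0, 0]

```text
clock: 37.58
position: [0.5493, 0.0639, -0.0114]
ee_rot: [-0.268, -3.068, -0.019]
force: [1.9, 0.3, 7.4]
width: 0.229
gripper_force: 60.0
```

carry_out:
  increments: [0, 0, -1, 0, -0.01, 0, 0, -3.4, 0, 0, 0, 0.034, 0, -3.4, 0, 0, 0, 0.034, 0, 0, 0, 0, 0, 0]

```text
clock: 38.08
position: [0.5487, 0.0572, -0.0126]
ee_rot: [-0.164, -3.083, -0.018]
force: [-0.4, 0.7, 7.3]
width: 0.228
gripper_force: 60.0
```

carry_out:
  increments: [-0.2, -3.5, 0, 0, 0, 0.034, -0.2, -3.5, 0, 0, 0, 0.034, -0.2, -3.5, 0, 0, 0, 0.034, -0.2, -3.5, 0, 0, 0, 0.034, 0, -2, 0, 0, 0, 0.02, 0, 0, 0, 0, 0, 0]

```text
clock: 38.83
position: [0.5482, 0.0408, -0.0125]
ee_rot: [0.076, -3.086, -0.01]
force: [0.6, 0.6, 6.8]
width: 0.227
gripper_force: 60.0
```

Run:
```python
from h import *
s=readout.observe();M=R.from_rotvec(s['ee_rot']).as_matrix();print(s['position']*1000,s['width'],s['force'].round(1),'pitch',np.arcsin(-M[0,2]),'yaw',np.arctan2(-M[0,1],M[1,1]))
c=vision.calibration('wrist');w=vision.get_image('wrist')[:,:,::-1];cv2.imwrite('pics/wrist13.png',w);g=cv2.cvtColor(w,cv2.COLOR_BGR2GRAY)
for r in range(150,240,6):print(r,''.join('#' if v<75 else '+' if v<105 else '-' if v<128 else '.' for v in g[r,220:420:2]))
```

```text
[548.1751254   40.79611862 -12.52862639] 0.22678818494852862 [0.6 0.6 6.8] pitch 0.05451559016525724 yaw 0.048754691258949684
150 ....................................................................................................
156 ....................................................................................................
162 ....................................................................................................
168 ....................................................................................................
174 ....................................................................................................
180 ..........................................----------------..........................................
186 ........................................-################+#+........................................
192 ........................................-##################-.............................###########
198 ........................................-##################-.............###########################
204 ........................................-##################-.............##+++++++++++++++++++++++++
210 ........................................-##################-.............##+++++++++++++++++#++##+++
216 .........................................##################.............+##+#++++++++#++#++++#++#+#+
222 .........................................##################.............###+++++#+++++++++++++#+++++
228 .........................................##################.............+#+++##++++++#++++++#+##++++
234 ...................................--++..##################-.++-..................--+++++++++++++++#
```

The handle is clear of the lip. Now I let the mixer down gently onto the shim.

carry_out:
  increments: [-0.3, 0, 2, 0, 0.018, 0, -0.3, 0, 2, 0, 0.018, 0, -0.3, 0, 2, 0, 0.018, 0, 0, 0, 0, 0, 0, 0]

```text
clock: 39.38
position: [0.5463, 0.0404, -0.0072]
ee_rot: [0.074, -3.029, -0.011]
force: [1.0, -2.3, 5.7]
width: 0.228
gripper_force: 60.0
```

carry_out:
  increments: [-0.3, 0, 2, 0, 0.018, 0, -0.3, 0, 2, 0, 0.018, 0, 0, 0, 0, 0, 0, 0]

```text
clock: 39.75
position: [0.5453, 0.0405, -0.0035]
ee_rot: [0.074, -2.993, -0.012]
force: [0.6, -1.8, 4.9]
width: 0.228
gripper_force: 60.0
```

carry_out:
  increments: [-0.3, 0, 2, 0, 0.018, 0, 0, 0, 0, 0, 0, 0]

```text
clock: 40.0
position: [0.5449, 0.0407, -0.0015]
ee_rot: [0.073, -2.975, -0.013]
force: [-0.4, -3.4, 3.2]
width: 0.229
gripper_force: 60.0
```

carry_out:
  increments: [-0.2, 0, 2, 0, 0.018, 0, 0, 0, 0, 0, 0, 0]

```text
clock: 40.25
position: [0.5447, 0.0412, 0.0003]
ee_rot: [0.074, -2.957, -0.014]
force: [-0.1, -0.4, -2.1]
width: 0.233
gripper_force: 60.0
```

carry_out:
  increments: [-0.2, 0, 2, 0, 0.018, 0, 0, 0, 0, 0, 0, 0]

```text
clock: 40.5
position: [0.5446, 0.0412, 0.0025]
ee_rot: [0.073, -2.939, -0.015]
force: [-0.3, 0.4, -2.8]
width: 0.231
gripper_force: 60.0
```

carry_out:
  increments: [0, 0, 2, 0, 0.018, 0, 0, 0, 0, 0, 0, 0]

```text
clock: 40.75
position: [0.5449, 0.0409, 0.0046]
ee_rot: [0.072, -2.921, -0.015]
force: [0.2, 0.3, -2.2]
width: 0.231
gripper_force: 60.0
```

carry_out:
  increments: [0, 0, -1.8, 0, -0.018, 0, 0, 0, -1.8, 0, -0.015, 0, 0, 0, 0, 0, 0, 0]

```text
clock: 41.12
position: [0.5441, 0.0408, 0.001]
ee_rot: [0.073, -2.955, -0.014]
force: [-0.2, 0.8, -1.9]
width: 0.232
gripper_force: 60.0
```

carry_out:
  increments: [0, 0, 0, 0, 0, 0, 0, 0, 0, 0, 0, 0, 0, 0, 0, 0, 0, 0]
  grip: 0.55

```text
clock: 41.5
position: [0.5449, 0.0408, 0.0011]
ee_rot: [0.073, -2.955, -0.014]
force: [0.4, 0.0, -0.5]
width: 0.443
gripper_force: 0.0
```

carry_out:
  increments: [3, 0, 18, 0, 0, 0, 4, 0, 30, 0, 0, 0, 0, 0, 45, 0, -0.08, 0, -30, 0, 45, 0, -0.1, 0, -40, 0, 40, 0, 0, 0, -40, 0, 20, 0, 0, 0, -40, 0, 0, 0, 0, 0, 0, 0, 0, 0, 0, 0]

```text
clock: 42.5
position: [0.3993, 0.0407, 0.1994]
ee_rot: [0.079, -3.134, -0.009]
force: [0.4, -0.6, -0.4]
width: 0.449
gripper_force: 0.0
```

Run:
```python
from h import *
s=readout.observe();print(s['position']*1000,s['clock'],s['width'],s['force'].round(1))
c=vision.calibration('wrist')
im={n:vision.get_image(n)[:,:,::-1] for n in('side','scene','wrist')}
for n in im:cv2.imwrite(f'pics/{n}14.png',im[n])
G={n:cv2.cvtColor(im[n],cv2.COLOR_BGR2GRAY) for n in im}
for r in range(195,250):print(r,''.join('#' if v<75 else '+' if v<105 else '-' if v<130 else '.' for v in G['side'][r,295:385]))
for n2,q in (('bar end',[.511,.041,.036]),('bar r',[.649,.047,.032]),('rib rear R top',[.597,-.022,.042]),('rib front R top',[.647,-.022,.042]),('rib front R bot',[.647,-.022,.012]),('plate rear R',[.597,-.035,.012]),('plate R at rail',[.694,-.035,.012]),('mixer fr R bottom',[.694,-.146,.012]),('mixer FR case btm',[.694,-.146,.03]),('mixer FR top',[.694,-.146,.14])):print(n2,[ (n,proj(n,q).round(0).tolist()) for n in('side','scene')])
for n,roi in(('side',(390,165,435,240)),('scene',(290,270,400,315))):
    a,b,x,y=roi
    for k in(0,11):
        A=cv2.imread(f'pics/{n}{k}.png',0)[b:y,a:x].astype(np.float32);print(n,k,cv2.phaseCorrelate(A,G[n][b:y,a:x].astype(np.float32),cv2.createHanningWindow((x-a,y-b),cv2.CV_32F)))
```

```text
[399.3342703   40.73763649 199.41789502] 42.5 0.44883821295064297 [ 0.4 -0.6 -0.4]
195 ..........................................................#####+-........+-......-...-....
196 ..........................................................++####-........--.....-+........
197 ..........................................................-#####+........---....-+........
198 ...........................................................+#####.........+-.....+........
199 ...............--..........................................-#####+........--..............
200 .............++++...........................................+####+-........+-.............
201 .............++++-..........................................-+####-........--.............
202 .............+++++..............................--............+###+........---............
203 .............+++++.............................+++-+-.........+###+-........+-............
204 .............+++++............................+++++++-..---++++####-........---...........
205 .............+++++-..........................-+++++++++++++++++
[... 4513 characters left out ...]
349.0, 224.0]]), ('scene', [[325.0, 243.0]])]
plate rear R [('side', [[337.0, 228.0]]), ('scene', [[316.0, 233.0]])]
plate R at rail [('side', [[363.0, 225.0]]), ('scene', [[326.0, 255.0]])]
mixer fr R bottom [('side', [[372.0, 248.0]]), ('scene', [[295.0, 265.0]])]
mixer FR case btm [('side', [[372.0, 245.0]]), ('scene', [[294.0, 262.0]])]
mixer FR top [('side', [[375.0, 222.0]]), ('scene', [[293.0, 242.0]])]
side 0 ((1.84298779243845, -0.07861071698859234), 0.8466324332908348)
side 11 ((-1.3137568822940544, 0.17331841030253514), 0.9463757739596896)
scene 0 ((0.7052821233978506, 1.6763091241502437), 0.9866879412200715)
scene 11 ((0.3929523629318368, -1.0469233805691296), 0.9384711099553992)
```

The final checks agree:
- **Mixer:** it shifted in both views by exactly what a 0.07 rad levelling predicts.
- **Shim:** it runs under the rail, with its plate from side (337,229) to (363,225).
- **Bar:** it lies over the ridge, clear of the lip.

Handing in.

```bash
python3 -c "
from cell import arm
print(arm.sign_off())"
```

```text
the job is handed in; nothing more can be done
None
```

I handed the job in at about 43 s of the 72 s: by the final camera checks the mixer stands level on the shim, in its place, and the released pry bar lies over the fulcrum clear of the keeper; I did not measure the rack or bowl again at the end.

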